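# Pin the mill's feed hopper and hold the pusher in the feed slot

### The arm

A 7-joint arm with a two-finger parallel gripper is mounted at the origin on the work surface. World frame = base frame: x ahead of the robot, y to its left, z up, the work surface at z = 0. Lengths are in m, angles in rad, forces in N, time in s.
With the tool pointing down it reaches from about 0.35 to 0.9 m from the base axis. Payload 8.1 kg.
Tool frame: the origin (TCP) lies midway between the tips of the shut fingers; the grasp point (between the pads) lies 19 mm behind it; z points along the fingers, y is the direction in which the jaws open and shut (so a half turn about z gives the same grasp; the last joint's range is limited). The gripper opens to 92 mm and grips with 3 to 60 N. Pads are 19 mm wide; open, the fingers measure 130 mm over their backs; the gripper's body (75 mm by 190 mm) begins 47 mm behind the grasp point.
Start: joints at [-1.357, 0.434, 0.025, 1.573, -0.012, 1.134, -0.075], TCP at [0.195, 0.594, 0.206] pointing down, gripper open.
Joint ranges: [-2.62, 2.62], [-0.44, 2.09], [-1.27, 1.32], [0.08, 2.57], [-1.32, 4.46], [0.12, 2], [-2.74, 2.74]. Speed limits (rad/s): [2.22, 2.22, 3.01, 3.01, 3.14, 3.14, 3.14].

### API

Orientations are given as a rotation vector (axis times angle).
In Python, from cell import readout, imaging, arm gives the robot as it stands.
- The arm moves only by the tool send_rows, never from a script. Its arguments are lists of equal length, an entry for each row: "claw": the gripper command: -1 is fully open, 1 is shut, values between are in proportion; "delta_pos": the shift along the tool's x, y, z as a fraction of full scale, a list of three; "dr": the turn, a rotation vector about the tool's x, y, z as a fraction of full scale, a list of three. In form: {"claw": [claw, ...], "delta_pos": [[dx, dy, dz], ...], "dr": [[ax, ay, az], ...]}. A call has exactly 5 rows; each row is the pose to reach, as a shift and turn from the pose commanded when the call began, along the tool's axes at that moment; what a row does not reach only later rows make up. Full scale, the value 1, is 250 mm for a shift and 2 rad for a turn. A row lasts 1/10 s, in which the tool goes at most 50 mm and 8.59 degrees, less where a joint would pass 70% of its speed; a pose out of reach is approached as far as the arm can. A call with a number of a shift or a turn outside -1 to 1 is refused whole. A call with a gripper value outside its range is refused whole. The fingers move at their own pace and stop on an object; "force" is the grip in N (left out, the last holds). Time passes only in rows, so rows that repeat a pose let the fingers close, or fill a call up. It gives the time, the measured TCP pose, the force and the opening at its end, in the units of the state.
- readout.observe(): the state, without advancing time (a new reading comes with each control period).
- imaging.get_image(name): name is "scene" or "top" or "wrist"; returns (picture, depth): 400x640x3 uint8, blue, green, red; 400x640 float32, m along the optical axis (not along the pixel's ray), 0 where there is no reading.
- imaging.get_calibration(name): a dict with "vfov" (degrees; the focal length in pixels is half the picture's height over the tangent of half this angle, whatever the lens; pixels are square), "cx", "cy" (the principal point, pixels), "extrinsics" (4x4, takes a point from world to camera coordinates). Camera axes: x right, y down, z forward; pixel columns grow to the right and rows downward; lengths in m; the calibration is good to about 2 mm. A picture is of the moment at which its call begins: read the wrist's pose just before it. get_calibration takes no time and is no camera call; for the wrist camera it gives the pose at the moment of the call.
- arm.sign_off(): hands the job in, once; it reports no verdict.
The state is a dict: "clock": time; "joints": joint angles; "dq": joint speeds; "joint_efforts": joint torques, N m; "position": TCP position; "ee_rot": TCP orientation; "force": force on the tool from outside, world axes, zero at the start; "ft_torque": the same for the moment, N m; "width": opening from 0.0 (shut) to 1.0 (fully open).
Only numpy, scipy, OpenCV 4.12 (cv2) and the standard library are available. Lean on these libraries where they do the work, as an engineer would, in place of code of your own. Each camera call takes 0.05 s, during which the arm holds its last target.

### The job

The bench mill's feed hopper has been swung back into place after cleaning: take the round-knobbed locking pin from the rack and push it down through the fork and the hopper's lug until its collar sits on the fork. Only then take the pusher from the rack, pass it down through the hopper's narrow feed slot and press it fully home, flange on the slot's rim, so that the spring plunger of the safety switch stays pressed in; finish still gripping the pusher and holding it down there. Leave the pin seated, and the T-handled key, the bottle, the jar and the beaker where they are.

Things in the scene. Friction and masses are not known exactly. Their poses are not given: they have to be found in the camera images.
- mill: The bench mill, bolted down: white grinding chamber 120 x 140 mm, deck 135 mm high, motor behind it. Origin on the bench under the centre of the chamber; x points away from its front (motor side), y to the left hinge post, z up. The feed slot lies above the origin; the hinge post stands at y = +92 mm, the fork at y = -115 mm (top 154 mm high).
- hopper (a joint): Swing of the feed hopper about its upright hinge post, rad: 0 = closed against its stop, lug in the fork, as it starts (0.8 N m of friction holds it there); grows as it swings open towards the mill's front, up to 1.3.
- fork_hole (a point): Centre of the pin hole at the top face of the fork's upper ear, 154 mm above the bench; axes as the mill. The ears are 8 mm thick steel, 40 mm long in y and 34 mm wide in x, with the hopper's 8 mm lug between them, all three holes in line; upper hole 12 mm, lug and lower holes 13 mm. From the top face to the underside of the lower ear is 27 mm and it is free below for at least 100 mm.
- slot_mouth (a point): Centre of the feed slot at its rim, the top of the flared lips of the hopper's cast throat (26 x 58 mm outside, 32 x 64 mm over the lips), 200 mm above the bench. The slot runs straight down; long axis along this point's y, thin axis along x, opening 16 x 48 mm; the lips round it are 6 mm high and flare out at 45 degrees to a mouth of 28 x 60 mm. More than 85 mm free below the rim.
- interlock (a joint): Steel plunger (9 mm across) of the safety switch, beside the slot at 42.5 mm from its centre towards the hinge post (+y); m pressed in: 0 = out, standing 7 mm above the slot's rim; 0.007 when pressed level with the rim, 0.008 at most. A spring pushes it out with 2 N at the start of its travel and 5.5 N at 7 mm. The pusher's own weight (1 to 2 N) does not press it.
- pin: Headed locking pin, steel, about 0.11 kg, hanging upright by its collar in one of the two round holes of the rack: shank 10 mm across 40 mm long, tapering to 4 mm over its lowest 10 mm; collar 24 mm across, 6 mm thick; round straight knob 18 mm across above it, its top 82 mm from the tip. Origin at the tip, z up along the pin.
- pin_collar (a point): Centre of the underside of the pin's collar, 40 mm above its tip; this face comes to rest on the fork's top face.
- pusher: Pusher (feed ram) of white plastic, about 0.14 kg, hanging upright by its flange in the middle slot of the rack. Origin at the centre of its foot, z up, y along its broad side. Shank 14 mm (x) by 46 mm (y), 75 mm long, tapering over its lowest 12 mm to 8 x 40 mm; flange 34 (x) x 100 (y) x 6 mm from 75 to 81 mm; above it a flat handle 16 mm (x) by 42 mm (y), from 81 to 129 mm. The same turned half round.
- pusher_flange (a point): Centre of the underside of the pusher's flange, 75 mm above its foot; this face comes to rest on the rim of the feed slot.
- rack: Accessory rack, fixed, of bent sheet steel: a top plate 230 mm (x) by 120 mm (y), upper face 100 mm above the bench, on two end legs. Origin on the bench under its centre, z up. The pusher hangs in the slot at its centre (long side along y), the pin and the T-handled key in round holes at x = -85 and +85 mm, either way round.
- rotor_key: Key for the rotor, dark steel, with a T-bar 66 mm long on top (83 mm from its tip) in place of a round knob; hangs in the rack's other round hole. Origin at its tip. Not needed.
- amber_bottle: Amber glass bottle, 60 mm across, 115 mm tall, standing on the bench; origin at its underside. Not needed.
- sample_jar: White plastic jar with a screw cap, 68 mm across, 95 mm tall, standing on the bench; origin at its underside. Not needed.
- beaker: Glass beaker, 66 mm across, 85 mm tall, standing on the bench; origin at its underside. Not needed.

How it is judged:
By the outcome, as a careful person would: the job done as asked, in the order asked, and still so for the second after the job is handed in, while the arm keeps its last pose, push and grip.
It also fails if it takes over 56 s, if anything falls off the work surface, if the arm or the gripper's body presses on something with over 40 N, if the wrist force passes 120 N, or if a joint passes its speed limit or range.

## Working session

There is one attempt and no reset: what is moved stays moved. The work goes in short steps, Python scripts to look and compute and a tool call to move; the robot and the scene stay as the last step left them, time stands still between calls to the robot, and variables do not carry over. Pictures are saved under pics/ and viewed, and the job is handed in when it is done.

Besides the shell and the picture viewer there is one more tool, called by a JSON object that holds its "fn" and its "kwargs", one argument or row to a line. send_rows: Moves the arm, as the interface text tells. Its arguments: {"type":"object","properties":{"claw":{"type":"array","items":{"type":"number"}},"delta_pos":{"type":"array","items":{"type":"array","items":{"type":"number","minimum":-1,"maximum":1}}},"dr":{"type":"array","items":{"type":"array","items":{"type":"number","minimum":-1,"maximum":1}}},"force":{"type":"number"}},"required":["claw","delta_pos","dr"]}

```bash
ls -la; mkdir -p pics; python3 - <<'E'
from cell import readout, imaging, arm
import cv2, numpy as np
print(readout.observe())
for n in ["scene","top","wrist"]:
    c=imaging.get_calibration(n); print(n,c)
    im,d=imaging.get_image(n)
    cv2.imwrite(f"pics/{n}0.png",im); np.save(f"{n}0.npy",d)
print(readout.observe()["clock"])
E
```

```text
total 12
drwxr-xr-x  3 agent agent 4096 Dec  7 16:46 .
drwxr-xr-x 23 root  root  4096 Dec  7 16:46 ..
drwxr-xr-x  2 agent agent 4096 Dec  7 16:46 pics
{'clock': 0.0, 'joints': array([-1.3566167 ,  0.43521216,  0.02500139,  1.57407614, -0.01161673,
        1.13399817, -0.0751168 ]), 'dq': array([-0.00131244,  0.00066786, -0.00077971, -0.00148938,  0.0005154 ,
       -0.00235312,  0.00134286]), 'joint_efforts': array([ 4.69624938e-04, -6.67867184e+01,  9.85097140e-01, -3.14454746e+01,
       -6.05260301e-02,  4.29713249e-02,  1.42362846e-04]), 'position': array([0.19459334, 0.59337394, 0.20486015]), 'ee_rot': array([-4.95686182e-01, -3.10213117e+00,  2.42633467e-03]), 'force': array([-0.38212411, -0.03236285,  0.17355626]), 'ft_torque': array([ 0.00743137, -0.03417135, -0.00590162]), 'width': 1.0013055216044193}
scene {'vfov': 45.57247865523502, 'cx': 317.63912214527, 'cy': 192.62371309457455, 'extrinsics': array([[-0.88306911,  0.4692283 , -0.00370765,  0.52549148],
       [ 0.4059667 ,  0.76000298, -0.50752982, -0.10850264],
       [-0.23532953, -0.44968909, -0.86162622,  1.2837831 ]
[... 151 characters left out ...]
trinsics': array([[-0.00411689, -0.99990391, -0.01323748, -0.06531128],
       [-0.98970876,  0.00596768, -0.14297189,  0.58558453],
       [ 0.14303715,  0.01251265, -0.98963822,  1.00167909],
       [ 0.        ,  0.        ,  0.        ,  1.        ]])}
wrist {'vfov': 65.00847090753801, 'cx': 320.29729857894085, 'cy': 199.44702899469, 'extrinsics': array([[ 3.12280295e-01,  9.49989525e-01, -9.58488364e-04,
        -6.24384847e-01],
       [ 9.04232908e-01, -2.96929534e-01,  3.06913181e-01,
        -3.73567911e-02],
       [ 2.91279703e-01, -9.67096354e-02, -9.51737033e-01,
         3.92127845e-01],
       [ 0.00000000e+00,  0.00000000e+00,  0.00000000e+00,
         1.00000000e+00]])}
0.15
```

View pics/scene0.png

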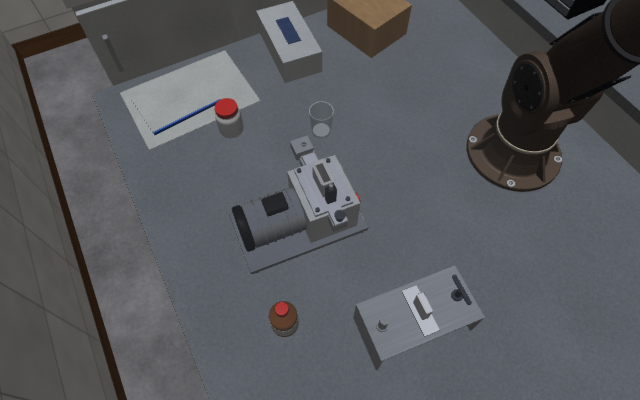

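View pics/top0.png

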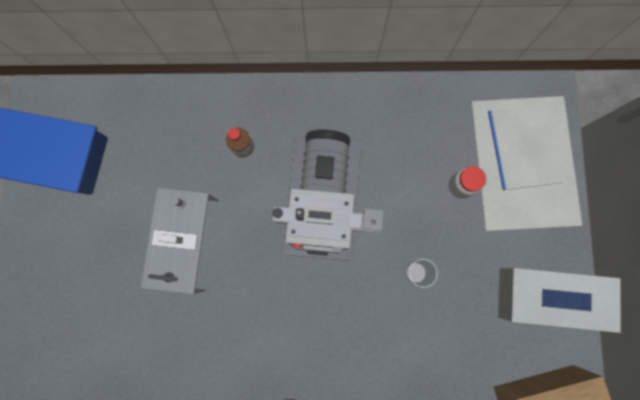

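View pics/wrist0.png

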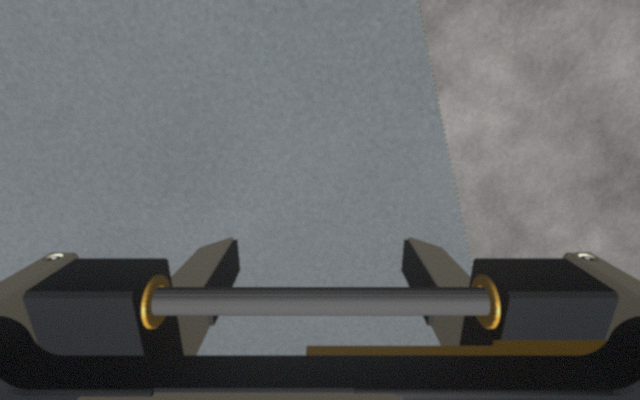

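The scene shows mill, rack (the round-knobbed pin at far end, scene (381,325); T-key near end (460,293)), bottle, jar and beaker. In the top view: pin (180,202), pusher (175,240), key (163,277), mill slot (320,215), fork (372,220) or (280,213) – to be resolved by zoom.

```bash
python3 - <<'E'
import cv2
t=cv2.imread("pics/top0.png"); s=cv2.imread("pics/scene0.png")
a=cv2.resize(t[120:270,260:400],None,fx=5,fy=4,interpolation=cv2.INTER_CUBIC)
a=cv2.resize(t[120:270,255:405],(600,600),interpolation=cv2.INTER_CUBIC); cv2.imwrite("pics/t_mill.png",a)
a=cv2.resize(t[180:300,130:230],(500,600),interpolation=cv2.INTER_CUBIC); cv2.imwrite("pics/t_rack.png",a)
a=cv2.resize(s[130:280,220:380],(640,600),interpolation=cv2.INTER_CUBIC); cv2.imwrite("pics/s_mill.png",a)
a=cv2.resize(s[255:375,345:495],(750,600),interpolation=cv2.INTER_CUBIC); cv2.imwrite("pics/s_rack.png",a)
E
```

```text
(no output)
```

View pics/t_mill.png

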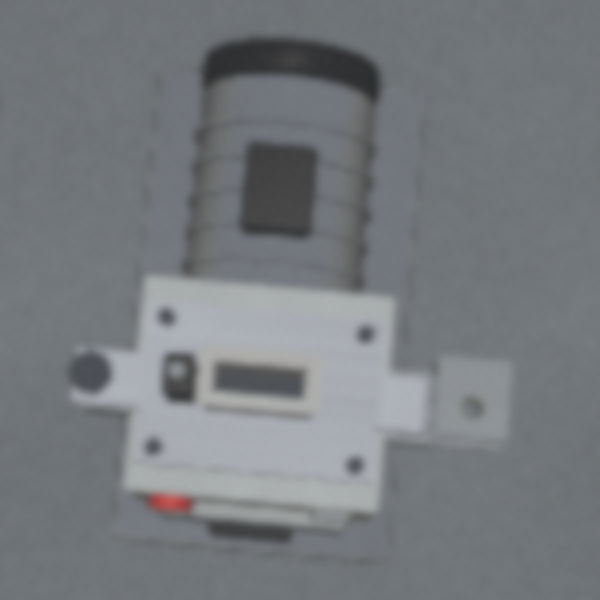

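View pics/t_rack.png

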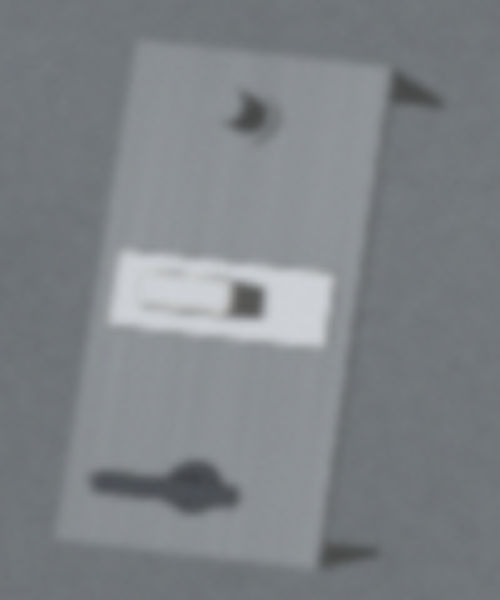

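View pics/s_mill.png

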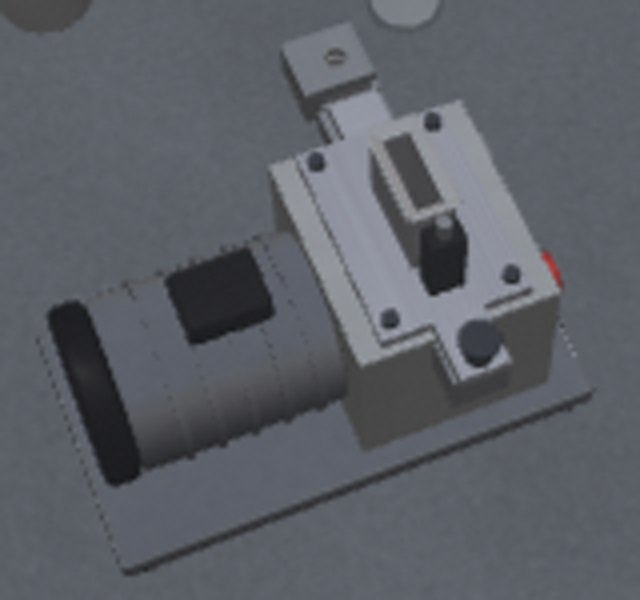

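View pics/s_rack.png

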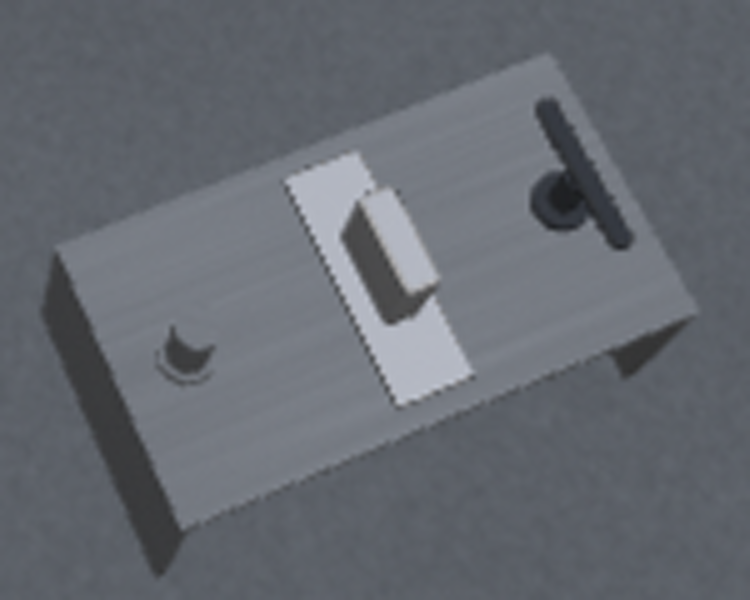

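```bash
cat > h.py <<'E'
import numpy as np, cv2
from scipy.optimize import least_squares
from scipy.spatial.transform import Rotation as R
def K(c):
    f=200/np.tan(np.radians(c["vfov"]/2)); return f,c["cx"],c["cy"]
def ray(c,uv):
    f,cx,cy=K(c); E=c["extrinsics"]; Rm=E[:3,:3]; t=E[:3,3]
    d=Rm.T@np.array([(uv[0]-cx)/f,(uv[1]-cy)/f,1.]); return -Rm.T@t,d
def proj(c,P):
    f,cx,cy=K(c); p=c["extrinsics"][:3,:3]@np.asarray(P)+c["extrinsics"][:3,3]
    return np.array([cx+f*p[0]/p[2],cy+f*p[1]/p[2]])
def at_z(c,uv,z):
    o,d=ray(c,uv); return o+d*(z-o[2])/d[2]
def depthpt(c,uv,dep):
    o,d=ray(c,uv); return o+d*dep
def tri(obs):
    r=least_squares(lambda P:np.concatenate([proj(c,P)-uv for c,uv in obs]),[.5,0,.1])
    return r.x,np.sqrt(np.mean(r.fun**2))
E
python3 - <<'E'
from h import *
from cell import imaging
cs=imaging.get_calibration("scene"); ct=imaging.get_calibration("top")
ds=np.load("scene0.npy"); dt=np.load("top0.npy")
T=lambda u,v:(255+u/4,120+v/4); S=lambda u,v:(220+u/4,130+v/4)
TR=lambda u,v:(130+u/5,180+v/5); SR=lambda u,v:(345+u/5,255+v/5)
def show(n,t,s,z=None):
    print(n,np.round(tri([(ct,np.array(t)),(cs,np.array(s))])[0],4),tri([(ct,np.array(t)),(cs,np.array(s))])[1])
    for c,d,uv in((ct,dt,t),(cs,ds,s)):
        print('   depth',np.round(depthpt(c,uv,d[int(round(uv[1])),int(round(uv[0]))]),4), '' if z is None else np.round(at_z(c,uv,z),4))
show('fork',T(473,405),S(335,57),.154)
show('slot',T(260,380),S(413,175),.2)
show('plunger',T(178,370),S(445,218),.207)
show('hinge',T(90,372),S(480,340))
show('pinknob',TR(233,100),SR(190,333))
show('pusher top',TR(200,295),SR(400,240),.154)
show('flange c',TR(220,299),SR(380,280),.106)
for n,t,s in (('rackA',TR(137,40),SR(183,530)),('rackB',TR(390,68),SR(57,245)),('rackC',TR(318,568),SR(553,57)),('rackD',TR(57,538),SR(697,313))): show(n,t,s,.1)
for n,t in (('bottle',(238,135)),('jar',(473,180)),('beaker',(423,273))): print(n,at_z(ct,t,.1))
E
```

```text
fork [ 0.5314 -0.1895  0.1508] 0.2302220405459044
   depth [ 0.5483 -0.2084 -0.0065] [ 0.5316 -0.1896  0.154 ]
   depth [ 0.5267 -0.1979  0.1375] [ 0.5318 -0.1869  0.154 ]
slot [ 0.5415 -0.0745  0.1882] 0.14453714880652577
   depth [ 0.552  -0.0741  0.1028] [ 0.5404 -0.0749  0.2   ]
   depth [ 0.5326 -0.0897  0.1607] [ 0.5448 -0.0676  0.2   ]
plunger [ 0.5449 -0.0328  0.2064] 0.06872175989631654
   depth [ 0.5452 -0.0329  0.2052] [ 0.5449 -0.033   0.207 ]
   depth [ 0.545  -0.0322  0.2073] [ 0.5449 -0.0323  0.207 ]
hinge [0.5501 0.0174 0.1588] 0.03959906380513674
   depth [0.55   0.0171 0.1607] 
   depth [0.5516 0.02   0.1645] 
pinknob [0.5835 0.2476 0.1321] 0.2451896378692146
   depth [0.5828 0.244  0.1411] 
   depth [0.5868 0.2506 0.1472] 
pusher top [0.4947 0.2562 0.1404] 0.6388502325983803
   depth [0.4956 0.2508 0.152 ] [0.4955 0.2501 0.154 ]
   depth [0.4978 0.2593 0.1534] [0.498  0.2594 0.154 ]
flange c [0.4966 0.2601 0.1014] 0.14503158231410143
   depth [0.4935 0.2399 0.158 ] [0.4967 0.2582 0.106 ]
   depth [0.5065 0.2652 0.1322] [0.4978 0.261  0.106 ]
rackA [0.6177 0.3051 0.099 ] 0.10727339654542785
   depth [0.6179 0.3046 0.0996] [0.6178 0.3044 0.1   ]
   depth [0.5978 0.2942 0.0014] [0.6177 0.3053 0.1   ]
rackB [0.6039 0.1859 0.0994] 0.025988719221974058
   depth [0.6046 0.1868 0.0958] [0.6038 0.1857 0.1   ]
   depth [0.6039 0.186  0.0998] [0.6039 0.1861 0.1   ]
rackC [0.3749 0.2131 0.0943] 0.36236829130551335
   depth [ 0.3699  0.2415 -0.0029] [0.3762 0.2107 0.1   ]
   depth [0.3325 0.1947 0.0032] [0.3766 0.2148 0.1   ]
rackD [0.3897 0.3308 0.0966] 0.010830653972871675
   depth [0.3852 0.3709 0.0014] [0.3898 0.3293 0.1   ]
   depth [0.3476 0.3225 0.001 ] [0.3911 0.3311 0.1   ]
bottle [0.74408397 0.11904047 0.1       ]
jar [ 0.63183305 -0.42846865  0.1       ]
beaker [ 0.41986478 -0.30482209  0.1       ]
```

```bash
cat >> h.py <<'E'
def Rt(yaw_y):  # tool down, tool y along (−sin,cos) of yaw
    s,c=np.sin(yaw_y),np.cos(yaw_y)
    y=np.array([-s,c,0]); z=np.array([0,0,-1.]); x=np.cross(y,z); return np.stack([x,y,z],1)
def plan(p,yaw_deg,cur=None):
    from cell import readout
    o=readout.observe(); Rc=R.from_rotvec(o["ee_rot"]).as_matrix(); 
    pc=np.array(o["position"])
    d=Rc.T@(np.array(p)-pc)/0.25; r=R.from_matrix(Rc.T@Rt(np.radians(yaw_deg))).as_rotvec()/2
    print("clk",round(o["clock"],2),"pos",np.round(pc,4),"tooly",np.round(Rc[:,1],4),"z",np.round(Rc[:,2],4),"F",np.round(o["force"],1),"w",round(o["width"],3))
    print("  delta",np.round(d,4),"dr",np.round(r,4), "dist mm",np.linalg.norm(d)*250)
E
python3 - <<'E'
from h import *
from cell import imaging,readout
o=readout.observe(); Rc=R.from_rotvec(o["ee_rot"]).as_matrix(); c=imaging.get_calibration("wrist"); E=c["extrinsics"]
cam=-E[:3,:3].T@E[:3,3]; print("cam in tool",Rc.T@(cam-o["position"]), "opt axis tool",Rc.T@E[2,:3],"camx in tool",Rc.T@E[0,:3])
# for TCP at height h, where does center ray hit
print(Rc)
plan([0.58,0.249,0.26],-6)
E
```

```text
cam in tool [ 8.43426976e-02  5.37654532e-05 -1.79151909e-01] opt axis tool [-3.06785391e-01  1.86650086e-04  9.51778697e-01] camx in tool [-7.50569268e-04  9.99999622e-01 -4.38036388e-04]
[[-9.50223307e-01  3.11569575e-01 -2.57847580e-04]
 [ 3.11569660e-01  9.50222610e-01 -1.15705119e-03]
 [-1.15489345e-04 -1.17979449e-03 -9.99999297e-01]]
clk 0.15 pos [0.1946 0.5935 0.205 ] tooly [ 0.3116  0.9502 -0.0012] z [-3.0e-04 -1.2e-03 -1.0e+00] F [-0.5 -0.5  0.3] w 0.997
  delta [-1.8941 -0.8294 -0.2187] dr [-0.0006 -0.     -0.1061] dist mm 519.8088835672631
```

```bash
python3 - <<'E'
from h import *
plan([0.50,0.25,0.27],-6)
E
```

```text
clk 0.15 pos [0.1946 0.5935 0.205 ] tooly [ 0.3116  0.9502 -0.0012] z [-3.0e-04 -1.2e-03 -1.0e+00] F [-0.5 -0.5  0.3] w 0.997
  delta [-1.5888 -0.9253 -0.2586] dr [-0.0006 -0.     -0.1061] dist mm 464.17066833323526
```

{"fn": "send_rows", "kwargs": {
  "claw": [-1,-1,-1,-1,-1],
  "delta_pos": [
    [-0.8,-0.46,-0.2],
    [-0.8,-0.46,-0.26],
    [-0.8,-0.46,-0.26],
    [-0.8,-0.46,-0.26],
    [-0.8,-0.46,-0.26]
  ],
  "dr": [
    [0,0,-0.05],
    [0,0,-0.106],
    [0,0,-0.106],
    [0,0,-0.106],
    [0,0,-0.106]
  ]
}}

```text
clock: 0.65
position: [0.351, 0.4197, 0.2714]
ee_rot: [0.168, 3.136, -0.0]
force: [-0.1, 0.9, 0.6]
width: 0.999
```

```bash
python3 - <<'E'
from h import *
plan([0.50,0.25,0.27],-6)
E
```

```text
clk 0.65 pos [0.351  0.4197 0.2714] tooly [ 1.068e-01  9.943e-01 -1.000e-04] z [ 7.e-04 -2.e-04 -1.e+00] F [-0.1  0.9  0.6] w 0.999
  delta [-0.6651 -0.6112  0.0063] dr [-0.      0.0004 -0.0011] dist mm 225.82367662929235
```

{"fn": "send_rows", "kwargs": {
  "claw": [-1,-1,-1,-1,-1],
  "delta_pos": [
    [-0.66,-0.61,0],
    [-0.66,-0.61,0],
    [-0.66,-0.61,0],
    [-0.66,-0.61,0],
    [-0.66,-0.61,0]
  ],
  "dr": [
    [0,0,0],
    [0,0,0],
    [0,0,0],
    [0,0,0],
    [0,0,0]
  ]
}}

```text
clock: 1.15
position: [0.4999, 0.2485, 0.2706]
ee_rot: [0.173, 3.136, -0.003]
force: [0.2, -0.3, -0.6]
width: 0.998
```

```bash
cat > look.py <<'E'
import sys
from h import *
from cell import readout, imaging
import pickle
def look(cam,name):
    c=imaging.get_calibration(cam); im,d=imaging.get_image(cam)
    cv2.imwrite(f"pics/{name}.png",im); pickle.dump((c,im,d),open(name+".pkl","wb"))
    return c,im,d
if __name__=="__main__":
    look(sys.argv[1],sys.argv[2]); plan([.5,.25,.27],-6)
E
python3 look.py wrist w1
```

```text
clk 1.2 pos [0.5017 0.246  0.2706] tooly [ 0.1133  0.9936 -0.0028] z [ 0.0021 -0.003  -1.    ] F [ 2.4 -2.8 -0.5] w 0.999
  delta [0.0086 0.0153 0.0023] dr [-0.0014  0.0012 -0.0044] dist mm 4.419014298953138
```

View pics/w1.png

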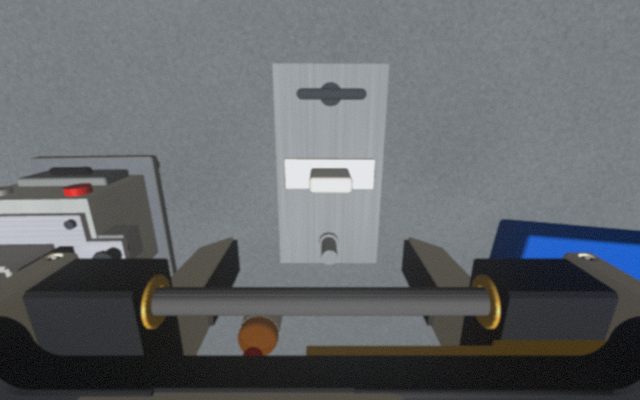

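```bash
python3 - <<'E'
import cv2
t=cv2.imread("pics/w1.png")
cv2.imwrite("pics/w1c.png",cv2.resize(t[140:280,260:400],(600,600),interpolation=cv2.INTER_CUBIC))
E
```

```text
(no output)
```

View pics/w1c.png

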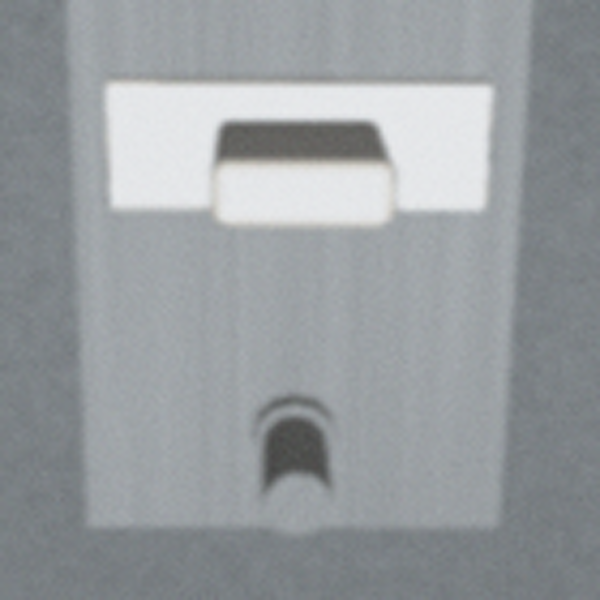

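```bash
python3 - <<'E'
from h import *
plan([0.565,0.25,0.215],-6.5)
E
```

```text
clk 1.2 pos [0.5017 0.246  0.2706] tooly [ 0.1133  0.9936 -0.0028] z [ 0.0021 -0.003  -1.    ] F [ 2.4 -2.8 -0.5] w 0.999
  delta [-0.2492  0.0453  0.2228] dr [-0.0014  0.0012 -0.    ] dist mm 84.3376503581492
```

{"fn": "send_rows", "kwargs": {
  "claw": [-1,-1,-1,-1,-1],
  "delta_pos": [
    [-0.12,0.02,0.11],
    [-0.25,0.04,0.22],
    [-0.25,0.04,0.22],
    [-0.25,0.04,0.22],
    [-0.25,0.04,0.22]
  ],
  "dr": [
    [0,0,0],
    [0,0,0],
    [0,0,0],
    [0,0,0],
    [0,0,0]
  ]
}}

```text
clock: 1.7
position: [0.5597, 0.2574, 0.2163]
ee_rot: [0.164, 3.137, 0.001]
force: [-0.8, 0.2, 0.9]
width: 1.0
```

```bash
python3 look.py wrist w2; python3 - <<'E'
import cv2
t=cv2.imread("pics/w2.png")
cv2.imwrite("pics/w2c.png",cv2.resize(t[60:260,250:410],(640,800)[0:2] if 0 else (480,600),interpolation=cv2.INTER_CUBIC))
E
```

```text
clk 1.75 pos [0.5598 0.2575 0.2168] tooly [0.1037 0.9946 0.0012] z [ 0.001   0.0011 -1.    ] F [ 0.4  0.5 -0.2] w 0.998
  delta [ 0.2346 -0.0543 -0.2132] dr [0.0006 0.0004 0.0004] dist mm 80.40378698726752
```

View pics/w2.png

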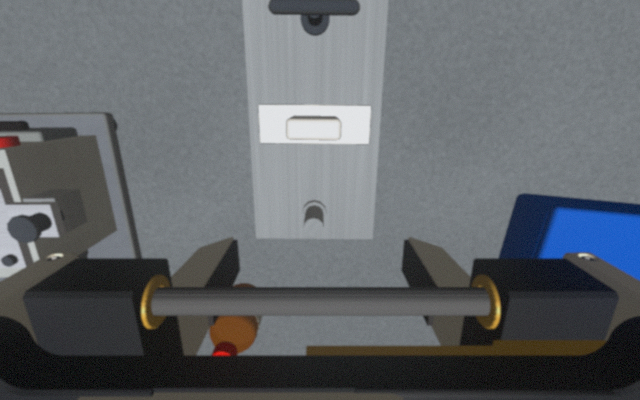

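View pics/w2c.png

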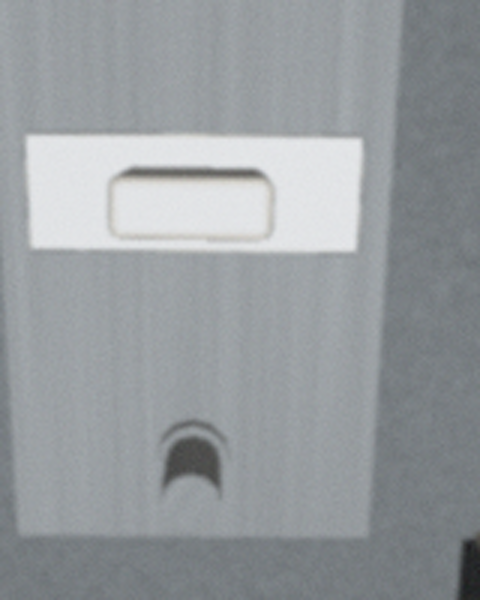

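```bash
python3 - <<'E'
from h import *
import pickle
c1=pickle.load(open("w1.pkl","rb")); c2=pickle.load(open("w2.pkl","rb"))
C1=lambda u,v:np.array([260+u*140/600,140+v*140/600]); C2=lambda u,v:np.array([250+u/3,60+v/3])
for n,a,b in [("knob",C1(297,503),C2(191,505)),("handle",C1(304,191),C2(191,208)),
  ("rA",C1(87,527),C2(20,536)),("rB",C1(502,527),C2(368,538)),("fl1",C1(107,83),C2(26,135)),("fl2",C1(494,83),C2(363,138)),("fl3",C1(110,210),C2(31,247)),("fl4",C1(487,210),C2(357,250))]:
    P,e=tri([(c1[0],a),(c2[0],b)]); print(n,np.round(P,4),round(e,2),[np.round(depthpt(c[0],u,c[2][int(round(u[1])),int(round(u[0]))]),4) for c,u in((c1,a),(c2,b))])
    if n=="knob": print([np.round(at_z(c[0],u,.142),4) for c,u in((c1,a),(c2,b))])
    if n=="handle": print([np.round(at_z(c[0],u,.154),4) for c,u in((c1,a),(c2,b))])
    if n[:2]=="fl": print([np.round(at_z(c[0],u,.106),4) for c,u in((c1,a),(c2,b))])
E
```

```text
knob [0.5856 0.249  0.1358] 0.03 [array([0.5826, 0.2493, 0.1414]), array([0.583 , 0.2494, 0.1419])]
[array([0.5823, 0.2493, 0.142 ]), array([0.583 , 0.2494, 0.142 ])]
handle [0.4979 0.2592 0.1509] 0.08 [array([0.497 , 0.2593, 0.154 ]), array([0.4976, 0.2592, 0.1544])]
[array([0.497 , 0.2593, 0.154 ]), array([0.4976, 0.2592, 0.154 ])]
rA [0.608  0.1856 0.0958] 0.17 [array([6.602e-01, 1.657e-01, 3.000e-04]), array([ 6.502e-01,  1.601e-01, -2.000e-04])]
rB [0.6195 0.3062 0.0997] 0.31 [array([6.773e-01, 3.206e-01, 4.000e-04]), array([0.6671, 0.3189, 0.0017])]
fl1 [0.4759 0.2118 0.1058] 0.02 [array([0.4762, 0.2116, 0.1038]), array([0.4759, 0.2116, 0.1049])]
[array([0.4759, 0.2119, 0.106 ]), array([0.4759, 0.2118, 0.106 ])]
fl2 [0.4872 0.311  0.1043] 0.2 [array([0.488 , 0.3119, 0.1006]), array([0.4874, 0.3115, 0.0996])]
[array([0.4869, 0.3111, 0.106 ]), array([0.4871, 0.3105, 0.106 ])]
fl3 [0.5078 0.209  0.1124] 0.22 [array([0.5114, 0.2068, 0.0997]), array([0.509 , 0.2068, 0.1003])]
[array([0.5097, 0.2077, 0.106 ]), array([0.5084, 0.208 , 0.106 ])]
fl4 [0.5188 0.3061 0.1124] 0.14 [array([0.5227, 0.3082, 0.0995]), array([0.5207, 0.3077, 0.0999])]
[array([0.5207, 0.3073, 0.106 ]), array([0.5197, 0.3068, 0.106 ])]
```

```bash
python3 - <<'E'
from h import *
plan([0.5825,0.2493,0.150],-6.0)
E
```

```text
clk 1.75 pos [0.5598 0.2575 0.2168] tooly [0.1037 0.9946 0.0012] z [ 0.001   0.0011 -1.    ] F [ 0.4  0.5 -0.2] w 0.998
  delta [-0.0935 -0.0235  0.2671] dr [0.0006 0.0004 0.0004] dist mm 71.00022941895759
```

{"fn": "send_rows", "kwargs": {
  "claw": [-1,-1,-1,-1,-1],
  "delta_pos": [
    [-0.093,-0.023,0.1],
    [-0.093,-0.023,0.2],
    [-0.093,-0.023,0.267],
    [-0.093,-0.023,0.267],
    [-0.093,-0.023,0.267]
  ],
  "dr": [
    [0,0,0],
    [0,0,0],
    [0,0,0],
    [0,0,0],
    [0,0,0]
  ]
}}

```text
clock: 2.25
position: [0.5827, 0.2493, 0.1503]
ee_rot: [0.163, 3.136, 0.002]
force: [0.9, -0.5, 0.3]
width: 0.997
```

```bash
python3 - <<'E'
from h import *
plan([0.5825,0.2493,0.1095],-6.0)
E
```

```text
clk 2.25 pos [0.5827 0.2493 0.1503] tooly [0.1039 0.9946 0.0011] z [ 0.0011  0.001  -1.    ] F [ 0.9 -0.5  0.3] w 0.997
  delta [ 1.100e-03 -1.000e-04  1.632e-01] dr [0.0005 0.0005 0.0003] dist mm 40.796279041969285
```

{"fn": "send_rows", "kwargs": {
  "claw": [-1,-1,-1,-0.3,1],
  "delta_pos": [
    [0,0,0.08],
    [0,0,0.163],
    [0,0,0.163],
    [0,0,0.163],
    [0,0,0.163]
  ],
  "dr": [
    [0,0,0],
    [0,0,0],
    [0,0,0],
    [0,0,0],
    [0,0,0]
  ],
  "force": 35
}}

```text
clock: 2.75
position: [0.5838, 0.2492, 0.1101]
ee_rot: [0.164, 3.135, 0.002]
force: [1.2, -0.8, -0.1]
width: 0.875
```

{"fn": "send_rows", "kwargs": {
  "claw": [1,1,1,1,1],
  "delta_pos": [
    [0,0,0],
    [0,0,0],
    [0,0,0],
    [0,0,0],
    [0,0,0]
  ],
  "dr": [
    [0,0,0],
    [0,0,0],
    [0,0,0],
    [0,0,0],
    [0,0,0]
  ]
}}

```text
clock: 3.25
position: [0.5828, 0.2486, 0.1082]
ee_rot: [-0.165, -3.137, -0.0]
force: [0.1, 0.2, 0.2]
width: 0.44
```

```bash
python3 - <<'E'
from h import *
plan([0.5825,0.2493,0.1095],-6.0)
E
```

```text
clk 3.25 pos [0.5828 0.2486 0.1082] tooly [0.1047 0.9945 0.    ] z [-0.  0. -1.] F [0.1 0.2 0.2] w 0.44
  delta [ 0.0014  0.0025 -0.0054] dr [ 0.     -0.     -0.0001] dist mm 1.532665030177665
```

{"fn": "send_rows", "kwargs": {
  "claw": [1,1,1,1,1],
  "delta_pos": [
    [0,0,0],
    [0,0,0],
    [0,0,0],
    [0,0,0],
    [0,0,0]
  ],
  "dr": [
    [0,0,0],
    [0,0,0],
    [0,0,0],
    [0,0,0],
    [0,0,0]
  ]
}}

```text
clock: 3.75
position: [0.5828, 0.2486, 0.1081]
ee_rot: [-0.165, -3.137, -0.0]
force: [-0.4, -1.3, -0.8]
width: 0.181
```

```bash
python3 look.py wrist w3
```

```text
clk 3.8 pos [0.5828 0.2486 0.1081] tooly [0.1047 0.9945 0.    ] z [-0.  0. -1.] F [-1.2  0.1  0. ] w 0.182
  delta [ 0.3299 -0.0292 -0.6476] dr [ 0.     -0.     -0.0001] dist mm 181.84585472300114
```

View pics/w3.png

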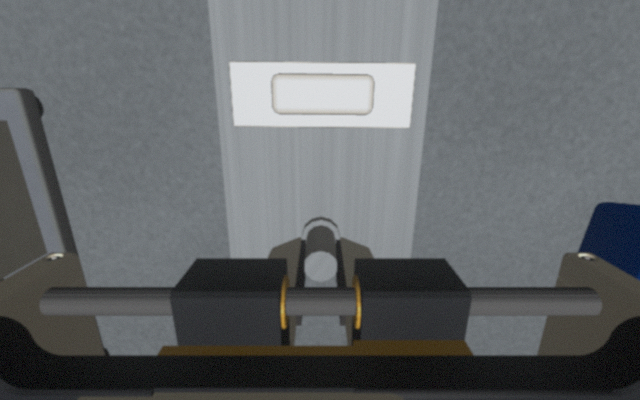

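Pin gripped (knob between the pads, at (320,250)). Lifting it out straight.

{"fn": "send_rows", "kwargs": {
  "claw": [1,1,1,1,1],
  "delta_pos": [
    [0,0,-0.1],
    [0,0,-0.28],
    [0,0,-0.46],
    [0,0,-0.64],
    [0,0,-0.78]
  ],
  "dr": [
    [0,0,0],
    [0,0,0],
    [0,0,0],
    [0,0,0],
    [0,0,0]
  ]
}}

```text
clock: 4.3
position: [0.5831, 0.2486, 0.3062]
ee_rot: [0.165, 3.135, 0.002]
force: [1.5, -0.3, -1.0]
width: 0.182
```

```bash
python3 - <<'E'
from h import *
plan([0.5315,-0.189,0.300],-5.2)
E
```

```text
clk 4.3 pos [0.5831 0.2486 0.3062] tooly [0.1049 0.9945 0.0012] z [ 0.002  0.001 -1.   ] F [ 1.5 -0.3 -1. ] w 0.182
  delta [ 0.0217 -1.7623  0.0224] dr [ 0.0006  0.001  -0.0072] dist mm 440.6527376299149
```

{"fn": "send_rows", "kwargs": {
  "claw": [1,1,1,1,1],
  "delta_pos": [
    [0,-0.15,0],
    [0,-0.33,0],
    [0,-0.52,0],
    [0,-0.7,0],
    [0,-0.88,0]
  ],
  "dr": [
    [0,0,0],
    [0,0,0],
    [0,0,0],
    [0,0,0],
    [0,0,-0.007]
  ]
}}

```text
clock: 4.8
position: [0.5591, 0.0279, 0.3032]
ee_rot: [0.143, 3.138, 0.0]
force: [-0.0, -0.6, -1.1]
width: 0.181
```

```bash
python3 - <<'E'
from h import *
plan([0.5315,-0.189,0.300],-5.2)
E
```

```text
clk 4.8 pos [0.5591 0.0279 0.3032] tooly [9.080e-02 9.959e-01 1.000e-04] z [ 1.e-04  1.e-04 -1.e+00] F [-0.  -0.6 -1.1] w 0.181
  delta [ 0.0311 -0.8742  0.0126] dr [ 0.      0.     -0.0001] dist mm 218.71928384937877
```

{"fn": "send_rows", "kwargs": {
  "claw": [1,1,1,1,1],
  "delta_pos": [
    [0.01,-0.2,0],
    [0.02,-0.4,0],
    [0.03,-0.6,0],
    [0.03,-0.8,0.01],
    [0.03,-0.874,0.01]
  ],
  "dr": [
    [0,0,0],
    [0,0,0],
    [0,0,0],
    [0,0,0],
    [0,0,0]
  ]
}}

```text
clock: 5.3
position: [0.5303, -0.1933, 0.3007]
ee_rot: [-0.154, -3.138, 0.004]
force: [0.4, -0.6, -0.4]
width: 0.184
```

{"fn": "send_rows", "kwargs": {
  "claw": [1,1,1,1,1],
  "delta_pos": [
    [0,0,0],
    [0,0,0],
    [0,0,0],
    [0,0,0],
    [0,0,0]
  ],
  "dr": [
    [0,0,0],
    [0,0,0],
    [0,0,0],
    [0,0,0],
    [0,0,0]
  ]
}}

```text
clock: 5.8
position: [0.5327, -0.186, 0.3006]
ee_rot: [0.14, 3.138, 0.0]
force: [0.4, 1.0, -0.8]
width: 0.18
```

```bash
python3 look.py wrist w4
```

```text
clk 5.85 pos [ 0.5327 -0.1862  0.3006] tooly [8.93e-02 9.96e-01 2.00e-04] z [-0.e+00  2.e-04 -1.e+00] F [-0.6  0.4 -0.2] w 0.18
  delta [0.2859 1.7261 0.1228] dr [ 0.0001 -0.      0.0077] dist mm 438.4849219637234
```

View pics/w4.png

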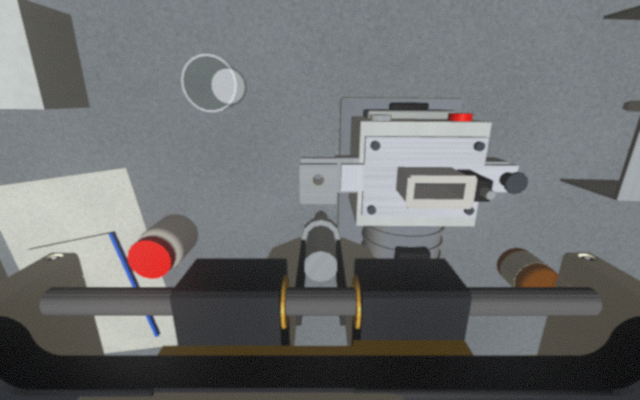

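```bash
python3 - <<'E'
import cv2
t=cv2.imread("pics/w4.png")
cv2.imwrite("pics/w4c.png",cv2.resize(t[150:290,290:360],(400,800),interpolation=cv2.INTER_CUBIC)[:600])
cv2.imwrite("pics/w4d.png",cv2.resize(t[100:240,290:530],(800,467),interpolation=cv2.INTER_CUBIC))
E
```

```text
(no output)
```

View pics/w4c.png

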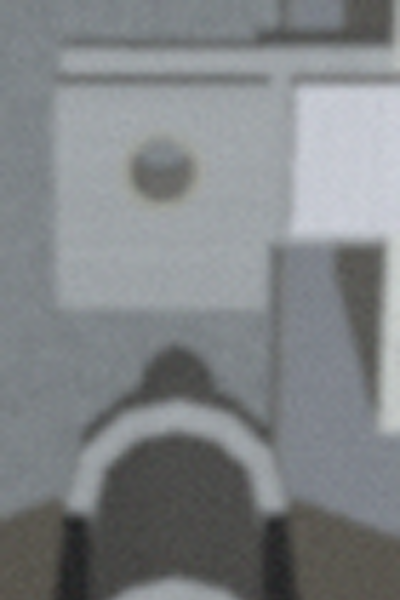

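View pics/w4d.png

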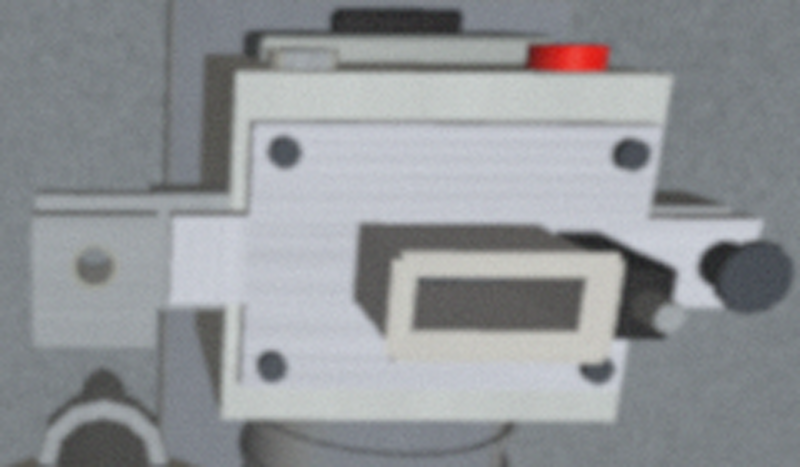

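```bash
python3 - <<'E'
from h import *
import pickle
c,im,d=pickle.load(open("w4.pkl","rb"))
h=(318.35,179.4); s=(440.9,191.8); p=(491,195.1)
print("fork",at_z(c,h,.154),"slot",at_z(c,s,.2),"plunger",at_z(c,p,.207))
for u in [(310,170),(325,170),(318,188),(305,180)]: print("depth fork face",depthpt(c,u,d[u[1],u[0]]))
D=lambda u,v:(290+u*.3,100+v*.3)
for q in [(393,253),(625,253),(610,360),(383,358)]: print("lip",at_z(c,D(*q),.2), depthpt(c,D(*q),d[int(round(D(*q)[1])),int(round(D(*q)[0]))]))
# pin: knob top center
print("plunger depth",depthpt(c,p,d[195,491]))
from cell import imaging,readout
o=readout.observe(); Rc=R.from_rotvec(o["ee_rot"]).as_matrix()
for z in (-.034,-.036): print("expected knob px",proj(c,o["position"]+Rc@[0,0,z]), "expected tip",proj(c,o["position"]+Rc@[0,0,.048]), "collar top", proj(c,o["position"]+Rc@[0,0,.002]))
E
```

```text
fork [ 0.5308336  -0.18752884  0.154     ] slot [ 0.54128973 -0.07386871  0.2       ] plunger [ 0.54621616 -0.03101088  0.207     ]
depth fork face [ 0.51970666 -0.19536117  0.15461475]
depth fork face [ 0.52139094 -0.17958361  0.15343673]
depth fork face [ 0.54067134 -0.18882022  0.15268467]
depth fork face [ 0.53022761 -0.20180857  0.15392946]
lip [ 0.52332073 -0.10435514  0.2       ] [ 0.5268049  -0.10089956  0.18691929]
lip [ 0.52903604 -0.04094211  0.2       ] [ 0.53474385 -0.03117311  0.18009752]
lip [ 0.56008022 -0.04320275  0.2       ] [ 0.58084986 -0.01799429  0.14778293]
lip [ 0.55369501 -0.10730849  0.2       ] [ 0.57471061 -0.09309277  0.14394823]
plunger depth [ 0.54584165 -0.03157698  0.20804863]
expected knob px [319.37692513 267.6494649 ] expected tip [319.62826182 213.02178472] collar top [319.51163338 238.37081453]
expected knob px [319.36777163 269.63896511] expected tip [319.62826182 213.02178472] collar top [319.51163338 238.37081453]
```

```bash
python3 - <<'E'
from h import *
plan([0.5305,-0.1885,0.214],-5.3)
E
```

```text
clk 5.85 pos [ 0.5327 -0.1862  0.3006] tooly [8.93e-02 9.96e-01 2.00e-04] z [-0.e+00  2.e-04 -1.e+00] F [-0.6  0.4 -0.2] w 0.18
  delta [ 0.0078 -0.01    0.3464] dr [ 0.0001 -0.      0.0016] dist mm 86.66385915921275
```

{"fn": "send_rows", "kwargs": {
  "claw": [1,1,1,1,1],
  "delta_pos": [
    [0.0078,-0.01,0.1],
    [0.0078,-0.01,0.22],
    [0.0078,-0.01,0.346],
    [0.0078,-0.01,0.346],
    [0.0078,-0.01,0.346]
  ],
  "dr": [
    [0,0,0.0016],
    [0,0,0.0016],
    [0,0,0.0016],
    [0,0,0.0016],
    [0,0,0.0016]
  ]
}}

```text
clock: 6.35
position: [0.5304, -0.1892, 0.2146]
ee_rot: [-0.147, -3.138, -0.0]
force: [-0.7, 0.5, -1.2]
width: 0.183
```

{"fn": "send_rows", "kwargs": {
  "claw": [1,1,1,1,1],
  "delta_pos": [
    [0,0,0],
    [0,0,0],
    [0,0,0],
    [0,0,0],
    [0,0,0]
  ],
  "dr": [
    [0,0,0],
    [0,0,0],
    [0,0,0],
    [0,0,0],
    [0,0,0]
  ]
}}

```text
clock: 6.85
position: [0.5304, -0.1894, 0.2144]
ee_rot: [0.148, 3.138, 0.0]
force: [0.2, -1.1, -1.2]
width: 0.186
```

```bash
python3 look.py wrist w5; python3 look.py scene s5;  python3 - <<'E'
import cv2
t=cv2.imread("pics/w5.png")
cv2.imwrite("pics/w5c.png",cv2.resize(t[140:290,270:370],(400,600),interpolation=cv2.INTER_CUBIC))
t=cv2.imread("pics/s5.png")
cv2.imwrite("pics/s5c.png",cv2.resize(t[90:190,250:370],(720,600),interpolation=cv2.INTER_CUBIC))
E
```

```text
clk 6.9 pos [ 0.5304 -0.1894  0.2143] tooly [0.0939 0.9956 0.    ] z [ 3.e-04 -0.e+00 -1.e+00] F [-0.1 -0.3 -0.9] w 0.18
  delta [ 0.286   1.7385 -0.2229] dr [0.     0.0001 0.0053] dist mm 443.9750512862738
clk 6.95 pos [ 0.5303 -0.1894  0.2142] tooly [9.400e-02 9.956e-01 1.000e-04] z [ 2.e-04  0.e+00 -1.e+00] F [ 0.6  0.3 -1.4] w 0.179
  delta [ 0.2859  1.7385 -0.223 ] dr [0.     0.0001 0.0053] dist mm 443.9779567599639
```

View pics/w5c.png

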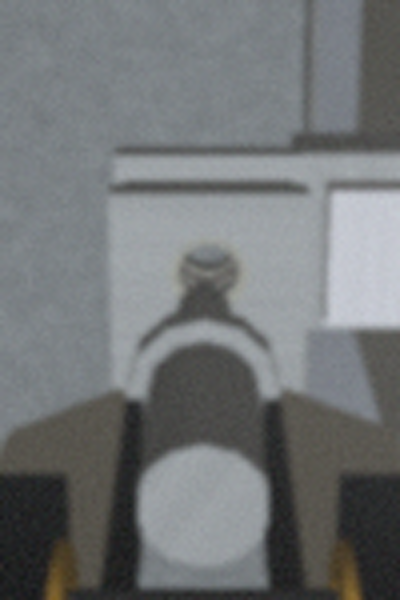

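View pics/s5c.png

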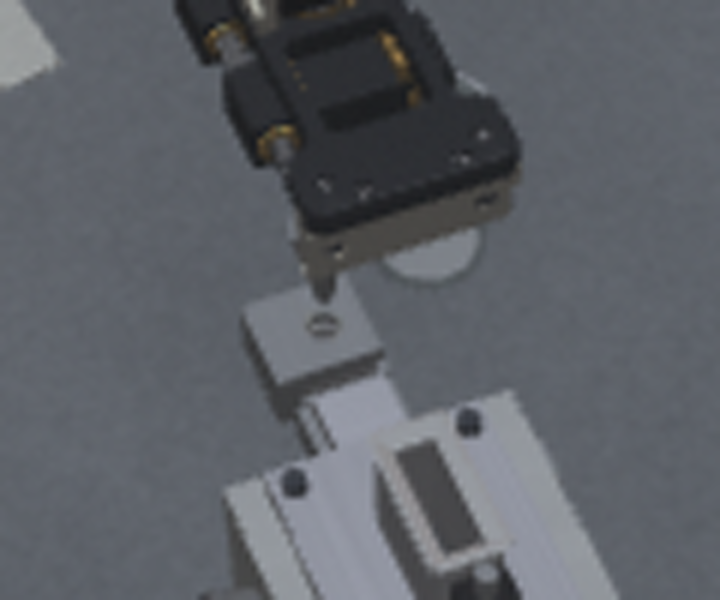

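```bash
python3 - <<'E'
from h import *
import pickle
c,im,d=pickle.load(open("w5.pkl","rb")); cs,ims,dsc=pickle.load(open("s5.pkl","rb"))
tcp=np.array([.5304,-.1894,.2143]); Rc=Rt(np.radians(-5.3))
print("hole wrist",at_z(c,(322.2,208.2),.154),"hole scene",at_z(cs,(303.7,144.2),.154),"tip scene",at_z(cs,(303.8,140.5),.166), at_z(cs,(303.8,140.5),.167))
kt=np.array([270+204/4,140+504/4]); print("knob top obs",kt, [ (z,np.round(proj(c,tcp+Rc@[0,0,z]),1)) for z in (-.033,-.034,-.035)])
print("knob top at z",at_z(c,kt,tcp[2]+.034)-tcp)
ct=np.array([270+205/4,140+320/4]); print("collar front top edge",ct, proj(c,tcp+Rc@[.012,0,.002]))
E
```

```text
hole wrist [ 0.53100134 -0.18766747  0.154     ] hole scene [ 0.53184498 -0.1870392   0.154     ] tip scene [ 0.53054025 -0.18831706  0.166     ] [ 0.53085553 -0.18763893  0.167     ]
knob top obs [321. 266.] [(-0.033, array([319.9, 266.6])), (-0.034, array([319.9, 267.6])), (-0.035, array([319.9, 268.6]))]
knob top at z [-0.00089804  0.00066401  0.034     ]
collar front top edge [321.25 220.  ] [319.89549404 220.67518322]
```

{"fn": "send_rows", "kwargs": {
  "claw": [1,1,1,1,1],
  "delta_pos": [
    [-0.0036,0.0044,0],
    [-0.0036,0.0044,0.02],
    [-0.0036,0.0044,0.04],
    [-0.0036,0.0044,0.06],
    [-0.0036,0.0044,0.072]
  ],
  "dr": [
    [0,0,0],
    [0,0,0],
    [0,0,0],
    [0,0,0],
    [0,0,0]
  ]
}}

```text
clock: 7.45
position: [0.5309, -0.1883, 0.1953]
ee_rot: [-0.148, -3.137, -0.0]
force: [-0.2, -0.5, -0.8]
width: 0.178
```

```bash
python3 - <<'E'
from h import *
plan([0.5314,-0.1884,0.162],-5.3)
E
```

```text
clk 7.45 pos [ 0.5309 -0.1883  0.1953] tooly [9.390e-02 9.956e-01 1.000e-04] z [-1.e-03  2.e-04 -1.e+00] F [-0.2 -0.5 -0.8] w 0.178
  delta [-0.002  -0.0004  0.1331] dr [ 0.0001 -0.0005 -0.0008] dist mm 33.27943610222039
```

{"fn": "send_rows", "kwargs": {
  "claw": [1,1,1,1,1],
  "delta_pos": [
    [-0.001,0,0.012],
    [-0.001,0,0.024],
    [-0.001,0,0.036],
    [-0.001,0,0.048],
    [-0.001,0,0.056]
  ],
  "dr": [
    [0,0,0],
    [0,0,0],
    [0,0,0],
    [0,0,0],
    [0,0,0]
  ]
}}

```text
clock: 7.95
position: [0.5315, -0.1884, 0.1818]
ee_rot: [-0.148, -3.138, -0.0]
force: [0.2, -0.5, -1.2]
width: 0.181
```

```bash
python3 - <<'E'
from h import *
plan([0.5314,-0.1884,0.162],-5.3)
E
```

```text
clk 7.95 pos [ 0.5315 -0.1884  0.1818] tooly [9.400e-02 9.956e-01 1.000e-04] z [-2.e-04  1.e-04 -1.e+00] F [ 0.2 -0.5 -1.2] w 0.181
  delta [ 0.0002 -0.      0.0793] dr [ 0.     -0.0001 -0.0008] dist mm 19.832735134813415
```

{"fn": "send_rows", "kwargs": {
  "claw": [1,1,1,1,1],
  "delta_pos": [
    [0,0,0.016],
    [0,0,0.032],
    [0,0,0.048],
    [0,0,0.062],
    [0,0,0.074]
  ],
  "dr": [
    [0,0,0],
    [0,0,0],
    [0,0,0],
    [0,0,0],
    [0,0,0]
  ]
}}

```text
clock: 8.45
position: [0.5315, -0.1884, 0.1632]
ee_rot: [-0.148, -3.138, -0.0]
force: [-0.8, 0.0, -0.5]
width: 0.184
```

```bash
python3 - <<'E'
from h import *
plan([0.5314,-0.1884,0.162],-5.3)
E
```

```text
clk 8.45 pos [ 0.5315 -0.1884  0.1632] tooly [9.390e-02 9.956e-01 1.000e-04] z [-2.e-04  1.e-04 -1.e+00] F [-0.8  0.  -0.5] w 0.184
  delta [ 0.0002 -0.0001  0.005 ] dr [ 0.     -0.0001 -0.0008] dist mm 1.2393268891082962
```

{"fn": "send_rows", "kwargs": {
  "claw": [1,1,1,1,1],
  "delta_pos": [
    [0,0,0.003],
    [0,0,0.006],
    [0,0,0.009],
    [0,0,0.009],
    [0,0,0.009]
  ],
  "dr": [
    [0,0,0],
    [0,0,0],
    [0,0,0],
    [0,0,0],
    [0,0,0]
  ]
}}

```text
clock: 8.95
position: [0.5318, -0.1885, 0.162]
ee_rot: [0.148, 3.137, 0.0]
force: [-1.4, 1.2, 6.0]
width: 0.182
```

{"fn": "send_rows", "kwargs": {
  "claw": [1,1,1,1,1],
  "delta_pos": [
    [0,0,0.004],
    [0,0,0.006],
    [0,0,0.006],
    [0,0,0.006],
    [0,0,0.006]
  ],
  "dr": [
    [0,0,0],
    [0,0,0],
    [0,0,0],
    [0,0,0],
    [0,0,0]
  ]
}}

```text
clock: 9.45
position: [0.5323, -0.1886, 0.1619]
ee_rot: [0.148, 3.136, 0.0]
force: [-5.3, 2.8, 19.1]
width: 0.181
```

```bash
python3 look.py wrist w6; python3 - <<'E'
import cv2
t=cv2.imread("pics/w6.png")
cv2.imwrite("pics/w6c.png",cv2.resize(t[140:290,240:400],(640,600),interpolation=cv2.INTER_CUBIC))
E
```

```text
clk 9.5 pos [ 0.5323 -0.1886  0.1619] tooly [9.400e-02 9.956e-01 3.000e-04] z [ 2.5e-03  1.0e-04 -1.0e+00] F [-5.5  2.6 18.3] w 0.185
  delta [ 0.2924  1.7346 -0.4326] dr [0.0002 0.0013 0.0053] dist mm 452.87959597341955
```

View pics/w6c.png

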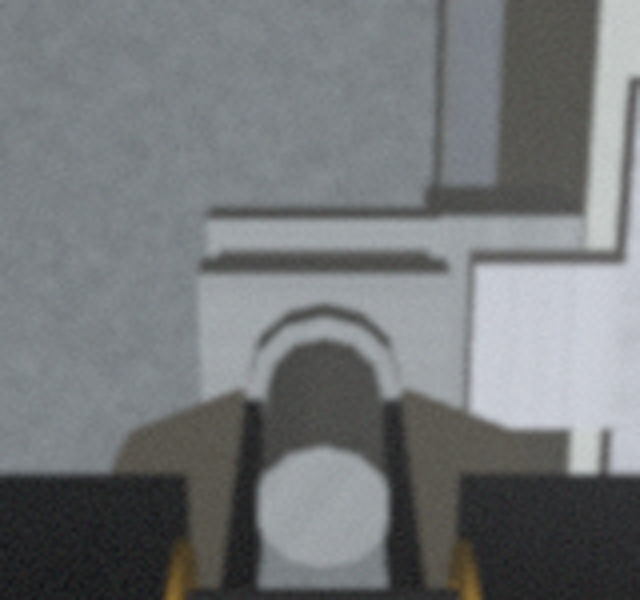

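The wrist picture shows the collar on the fork's face (ring at (322,330) of the crop), hard stop at 19 N at the expected height. Releasing.

{"fn": "send_rows", "kwargs": {
  "claw": [1,0,0,0,0],
  "delta_pos": [
    [0,0,-0.008],
    [0,0,-0.008],
    [0,0,-0.008],
    [0,0,-0.008],
    [0,0,-0.008]
  ],
  "dr": [
    [0,0,0],
    [0,0,0],
    [0,0,0],
    [0,0,0],
    [0,0,0]
  ]
}}

```text
clock: 10.0
position: [0.5315, -0.1884, 0.1616]
ee_rot: [-0.148, -3.138, -0.0]
force: [-0.5, 0.1, -0.4]
width: 0.475
```

```bash
python3 - <<'E'
from h import *
plan([0.5314,-0.1884,0.30],-5.3)
E
```

```text
clk 10.0 pos [ 0.5315 -0.1884  0.1616] tooly [0.0939 0.9956 0.    ] z [-3.e-04  0.e+00 -1.e+00] F [-0.5  0.1 -0.4] w 0.475
  delta [ 5.000e-04 -1.000e-04 -5.534e-01] dr [ 0.     -0.0002 -0.0008] dist mm 138.35867370108923
```

Raise to 0.30 m and check the pin stays.

{"fn": "send_rows", "kwargs": {
  "claw": [0,0,0,-1,-1],
  "delta_pos": [
    [0,0,-0.06],
    [0,0,-0.22],
    [0,0,-0.4],
    [0,0,-0.56],
    [0,0,-0.56]
  ],
  "dr": [
    [0,0,0],
    [0,0,0],
    [0,0,0],
    [0,0,0],
    [0,0,0]
  ]
}}

```text
clock: 10.5
position: [0.5341, -0.1896, 0.3075]
ee_rot: [0.148, 3.129, -0.002]
force: [-0.2, -0.5, -0.5]
width: 0.627
```

```bash
python3 look.py wrist w7; python3 - <<'E'
from h import *
plan([0.4975,0.2593,0.30],-6.4)
E
```

```text
clk 10.55 pos [ 0.533  -0.189   0.3045] tooly [ 9.400e-02  9.956e-01 -6.000e-04] z [ 0.0052 -0.0011 -1.    ] F [-0.2 -0.7  0.2] w 0.671
  delta [0.297  1.7361 0.1352] dr [-0.0003  0.0026  0.0053] dist mm 441.6310827590737
clk 10.55 pos [ 0.533  -0.189   0.3045] tooly [ 9.400e-02  9.956e-01 -6.000e-04] z [ 0.0052 -0.0011 -1.    ] F [-0.2 -0.7  0.2] w 0.671
  delta [0.3099 1.7721 0.0151] dr [-0.0003  0.0027  0.0088] dist mm 449.77202509808933
```

View pics/w7.png

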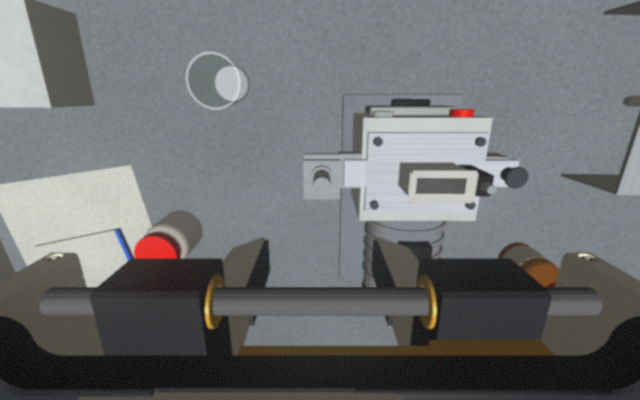

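{"fn": "send_rows", "kwargs": {
  "claw": [-1,-1,-1,-1,-1],
  "delta_pos": [
    [0,0.15,0.01],
    [0,0.3,0.01],
    [0,0.46,0.01],
    [0,0.46,0.01],
    [0,0.46,0.01]
  ],
  "dr": [
    [0,0,0],
    [0,0,0],
    [0,0,0],
    [0,0,0],
    [0,0,0]
  ]
}}

```text
clock: 11.05
position: [0.5418, -0.0728, 0.298]
ee_rot: [-0.144, -3.136, 0.0]
force: [0.5, -0.5, -0.4]
width: 0.998
```

```bash
python3 look.py wrist w8; python3 - <<'E'
import cv2
t=cv2.imread("pics/w8.png")
cv2.imwrite("pics/w8c.png",cv2.resize(t[120:240,200:420],(800,436),interpolation=cv2.INTER_CUBIC))
from h import *
plan([0.4975,0.2593,0.30],-6.4)
import pickle
c,im,d=pickle.load(open("w7.pkl","rb"))
for u in [(322,177),(321,174),(323,179),(312,190),(330,192)]: print(depthpt(c,u,d[u[1],u[0]]))
E
```

```text
clk 11.1 pos [ 0.5418 -0.0743  0.2983] tooly [ 9.370e-02  9.956e-01 -7.000e-04] z [-1.8e-03 -5.0e-04 -1.0e+00] F [-1.  -0.5 -0.1] w 0.999
  delta [0.2878 1.2758 0.1128] dr [-0.0003 -0.0009  0.0054] dist mm 328.1823252822301
clk 11.1 pos [ 0.5418 -0.0743  0.2983] tooly [ 9.370e-02  9.956e-01 -7.000e-04] z [-1.8e-03 -5.0e-04 -1.0e+00] F [-1.  -0.5 -0.1] w 0.999
  delta [ 0.3014  1.3118 -0.0072] dr [-0.0003 -0.0009  0.0089] dist mm 336.5107097621668
[ 0.52241867 -0.18674906  0.19523132]
[ 0.52256427 -0.18770366  0.18228804]
[ 0.524477   -0.18598247  0.19519157]
[ 0.54663294 -0.19992716  0.15372886]
[ 0.55070414 -0.18034313  0.15409084]
```

View pics/w8c.png

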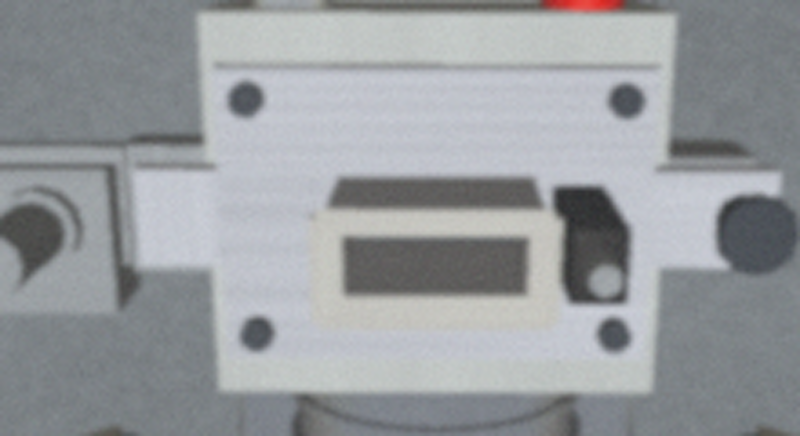

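```bash
python3 - <<'E'
from h import *
import pickle
c,im,d=pickle.load(open("w8.pkl","rb"))
print(at_z(c,(319.9,194.3),.2),at_z(c,(319.8,193.2),.194))
D=lambda u,v:(200+u/3.636,120+v/3.636)
for q in [(315,270),(325,240),(325,310),(550,240),(550,310),(430,218),(430,322),(330,270)]:
    u=D(*q); print(np.round(depthpt(c,u,d[int(round(u[1])),int(round(u[0]))]),4))
print("plunger",at_z(c,D(607,281),.207), "fork?")
P=[at_z(c,D(*q),.2) for q in [(313,212),(560,212),(556,328),(314,328)]]; print(np.round(P,4),np.mean(P,0))
v=P[1]-P[0]+P[2]-P[3]; print("yaw",np.degrees(np.arctan2(-v[0],v[1])))
E
```

```text
[ 0.54167732 -0.07294089  0.2       ] [ 0.54239497 -0.07310887  0.194     ]
[ 0.5389 -0.1035  0.1998]
[ 0.5314 -0.1001  0.1991]
[ 0.5503 -0.1026  0.198 ]
[ 0.5364 -0.0436  0.2002]
[ 0.5552 -0.0447  0.1993]
[ 0.5279 -0.0732  0.2003]
[ 0.5552 -0.0757  0.2007]
[ 0.54   -0.1001  0.197 ]
plunger [ 0.54628357 -0.03073451  0.207     ] fork?
[[ 0.5237 -0.1021  0.2   ]
 [ 0.5294 -0.0407  0.2   ]
 [ 0.56   -0.0435  0.2   ]
 [ 0.5543 -0.1057  0.2   ]] [ 0.54187906 -0.07301504  0.2       ]
yaw -5.2880183969414185
```

{"fn": "send_rows", "kwargs": {
  "claw": [-1,-1,-1,-1,-1],
  "delta_pos": [
    [0.04,0.18,0],
    [0.09,0.38,0],
    [0.135,0.58,0],
    [0.18,0.78,0],
    [0.225,0.97,0]
  ],
  "dr": [
    [0,0,0],
    [0,0,0],
    [0,0,0],
    [0,0,0],
    [0,0,0.009]
  ]
}}

```text
clock: 11.6
position: [0.5095, 0.1699, 0.2991]
ee_rot: [0.181, 3.136, -0.001]
force: [0.5, 0.5, 0.4]
width: 1.0
```

```bash
python3 - <<'E'
from h import *
plan([0.498,0.2590,0.23],-6.4)
E
```

```text
clk 11.6 pos [0.5095 0.1699 0.2991] tooly [ 1.150e-01  9.934e-01 -6.000e-04] z [ 0.e+00 -6.e-04 -1.e+00] F [0.5 0.5 0.4] w 1.0
  delta [0.0865 0.349  0.276 ] dr [-0.0003  0.     -0.0018] dist mm 113.31241711450944
```

{"fn": "send_rows", "kwargs": {
  "claw": [-1,-1,-1,-1,-1],
  "delta_pos": [
    [0.04,0.17,0.05],
    [0.0865,0.349,0.15],
    [0.0865,0.349,0.27],
    [0.0865,0.349,0.27],
    [0.0865,0.349,0.27]
  ],
  "dr": [
    [0,0,0],
    [0,0,0],
    [0,0,0],
    [0,0,0],
    [0,0,0]
  ]
}}

```text
clock: 12.1
position: [0.4985, 0.2568, 0.2319]
ee_rot: [-0.181, -3.136, 0.003]
force: [0.1, -1.2, 1.1]
width: 1.002
```

```bash
python3 look.py wrist w9; python3 - <<'E'
import cv2
t=cv2.imread("pics/w9.png")
cv2.imwrite("pics/w9c.png",cv2.resize(t[130:250,240:400],(800,600),interpolation=cv2.INTER_CUBIC))
E
```

```text
clk 12.15 pos [0.4991 0.257  0.2329] tooly [ 1.152e-01  9.933e-01 -3.000e-04] z [ 1.e-03 -4.e-04 -1.e+00] F [-0.3 -0.   0.1] w 1.0
  delta [-0.0069 -0.0276 -0.1483] dr [-0.0002  0.0005 -0.0054] dist mm 37.748354167643924
```

View pics/w9c.png

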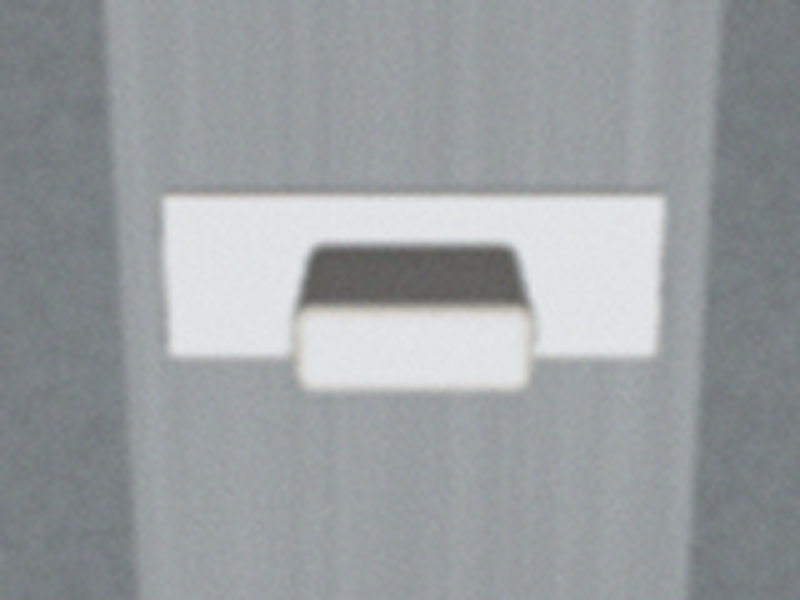

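```bash
python3 - <<'E'
from h import *
import pickle
c,im,d=pickle.load(open("w9.pkl","rb"))
print(at_z(c,(322.9,199.5),.154)); u=(322.9,199.5); print(depthpt(c,u,d[199,323]))
D=lambda u,v:(240+u/5,130+v/5)
P=[at_z(c,D(*q),.106) for q in [(163,195),(666,198),(658,356),(168,356)]]; print(np.round(P,4),np.mean(P,0))
P=[at_z(c,D(*q),.154) for q in [(297,305),(532,307),(530,390),(299,389)]]; print(np.round(P,4),np.mean(P,0))
plan([0.4983,0.2586,0.125],-6.5)
E
```

```text
[0.49731517 0.25927061 0.154     ]
[0.49696413 0.25930355 0.15509486]
[[0.4754 0.2119 0.106 ]
 [0.4875 0.3108 0.106 ]
 [0.5202 0.3071 0.106 ]
 [0.5087 0.2075 0.106 ]] [0.4979839  0.25934019 0.106     ]
[[0.4874 0.2402 0.154 ]
 [0.4924 0.28   0.154 ]
 [0.5073 0.2783 0.154 ]
 [0.5025 0.2385 0.154 ]] [0.49742437 0.25925883 0.154     ]
clk 12.15 pos [0.4991 0.257  0.2329] tooly [ 1.152e-01  9.933e-01 -3.000e-04] z [ 1.e-03 -4.e-04 -1.e+00] F [-0.3 -0.   0.1] w 1.0
  delta [0.0044 0.006  0.4317] dr [-0.0002  0.0005 -0.001 ] dist mm 107.93815359564702
```

{"fn": "send_rows", "kwargs": {
  "claw": [-1,-1,-1,-1,-1],
  "delta_pos": [
    [0.004,0.006,0.1],
    [0.004,0.006,0.24],
    [0.004,0.006,0.36],
    [0.004,0.006,0.43],
    [0.004,0.006,0.43]
  ],
  "dr": [
    [0,0,0],
    [0,0,0],
    [0,0,0],
    [0,0,0],
    [0,0,0]
  ]
}}

```text
clock: 12.65
position: [0.4972, 0.2587, 0.1238]
ee_rot: [-0.18, -3.135, 0.002]
force: [0.3, -0.3, 0.3]
width: 1.0
```

```bash
python3 - <<'E'
from h import *
plan([0.4981,0.2586,0.1105],-6.5)
E
```

```text
clk 12.65 pos [0.4972 0.2587 0.1238] tooly [ 0.1146  0.9934 -0.0016] z [-0.0012 -0.0015 -1.    ] F [ 0.3 -0.3  0.3] w 1.0
  delta [-0.0035  0.0003  0.0533] dr [-0.0008 -0.0005 -0.0007] dist mm 13.347387437876575
```

{"fn": "send_rows", "kwargs": {
  "claw": [-1,1,1,1,1],
  "delta_pos": [
    [-0.0025,0,0.052],
    [-0.0025,0,0.052],
    [-0.0025,0,0.052],
    [-0.0025,0,0.052],
    [-0.0025,0,0.052]
  ],
  "dr": [
    [0,0,0],
    [0,0,0],
    [0,0,0],
    [0,0,0],
    [0,0,0]
  ],
  "force": 50
}}

```text
clock: 13.15
position: [0.4979, 0.2609, 0.112]
ee_rot: [0.176, 3.136, 0.001]
force: [-0.7, -0.7, 0.8]
width: 0.705
```

{"fn": "send_rows", "kwargs": {
  "claw": [1,1,1,1,1],
  "delta_pos": [
    [0,0,0],
    [0,0,0],
    [0,0,0],
    [0,0,0],
    [0,0,0]
  ],
  "dr": [
    [0,0,0],
    [0,0,0],
    [0,0,0],
    [0,0,0],
    [0,0,0]
  ]
}}

```text
clock: 13.65
position: [0.4976, 0.2605, 0.1115]
ee_rot: [0.176, 3.137, -0.0]
force: [-1.2, -1.6, 3.4]
width: 0.456
```

```bash
python3 look.py wrist w10
```

```text
clk 13.7 pos [0.4976 0.2605 0.1115] tooly [ 1.119e-01  9.937e-01 -1.000e-04] z [ 0.e+00 -1.e-04 -1.e+00] F [-1.6  0.2  2.5] w 0.451
  delta [-0.0143 -0.0407 -0.6341] dr [-0.      0.     -0.0037] dist mm 158.89281872445235
```

View pics/w10.png

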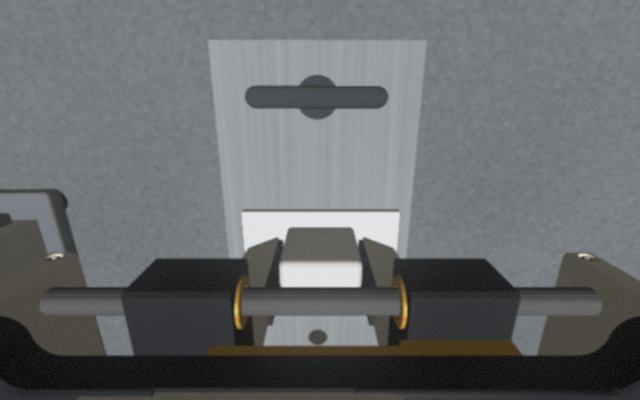

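{"fn": "send_rows", "kwargs": {
  "claw": [1,1,1,1,1],
  "delta_pos": [
    [0,0,-0.06],
    [0,0,-0.2],
    [0,0,-0.36],
    [0,0,-0.54],
    [0,0,-0.72]
  ],
  "dr": [
    [0,0,0],
    [0,0,0],
    [0,0,0],
    [0,0,0],
    [0,0,0]
  ]
}}

```text
clock: 14.2
position: [0.4971, 0.2605, 0.2928]
ee_rot: [-0.176, -3.136, 0.0]
force: [0.7, 0.3, -1.5]
width: 0.453
```

```bash
python3 - <<'E'
from h import *
plan([0.5421,-0.0738,0.335],-5.3)
E
```

```text
clk 14.2 pos [0.4971 0.2605 0.2928] tooly [ 1.118e-01  9.937e-01 -3.000e-04] z [-6.e-04 -2.e-04 -1.e+00] F [ 0.7  0.3 -1.5] w 0.453
  delta [-0.3283 -1.3085 -0.1686] dr [-0.0001 -0.0003 -0.0098] dist mm 339.894769752098
```

{"fn": "send_rows", "kwargs": {
  "claw": [1,1,1,1,1],
  "delta_pos": [
    [0,0,-0.12],
    [-0.03,-0.13,-0.17],
    [-0.08,-0.32,-0.17],
    [-0.13,-0.5,-0.17],
    [-0.17,-0.68,-0.17]
  ],
  "dr": [
    [0,0,0],
    [0,0,0],
    [0,0,0],
    [0,0,0],
    [0,0,-0.01]
  ]
}}

```text
clock: 14.7
position: [0.5208, 0.0852, 0.3338]
ee_rot: [0.144, 3.138, 0.0]
force: [1.2, 0.0, -0.9]
width: 0.453
```

```bash
python3 - <<'E'
from h import *
plan([0.5421,-0.0738,0.335],-5.3)
E
```

```text
clk 14.7 pos [0.5208 0.0852 0.3338] tooly [9.150e-02 9.958e-01 1.000e-04] z [ 2.e-04  1.e-04 -1.e+00] F [ 1.2  0.  -0.9] w 0.453
  delta [-0.143  -0.6255 -0.0048] dr [0.     0.0001 0.0004] dist mm 160.41485592982266
```

{"fn": "send_rows", "kwargs": {
  "claw": [1,1,1,1,1],
  "delta_pos": [
    [-0.04,-0.16,0],
    [-0.08,-0.34,0],
    [-0.12,-0.5,0],
    [-0.143,-0.62,0],
    [-0.143,-0.62,0]
  ],
  "dr": [
    [0,0,0],
    [0,0,0],
    [0,0,0],
    [0,0,0],
    [0,0,0]
  ]
}}

```text
clock: 15.2
position: [0.5417, -0.0764, 0.3338]
ee_rot: [0.157, 3.138, -0.004]
force: [-0.6, 0.1, -1.0]
width: 0.451
```

{"fn": "send_rows", "kwargs": {
  "claw": [1,1,1,1,1],
  "delta_pos": [
    [0,0,0],
    [0,0,0],
    [0,0,0],
    [0,0,0],
    [0,0,0]
  ],
  "dr": [
    [0,0,0],
    [0,0,0],
    [0,0,0],
    [0,0,0],
    [0,0,0]
  ]
}}

```text
clock: 15.7
position: [0.5422, -0.07, 0.3339]
ee_rot: [-0.143, -3.138, -0.0]
force: [-0.6, -0.6, -0.8]
width: 0.455
```

```bash
python3 look.py wrist w11; python3 look.py scene s11; python3 - <<'E'
import cv2
t=cv2.imread("pics/w11.png")
cv2.imwrite("pics/w11c.png",cv2.resize(t[120:300,220:420],(667,600),interpolation=cv2.INTER_CUBIC))
t=cv2.imread("pics/s11.png")
cv2.imwrite("pics/s11c.png",cv2.resize(t[90:240,250:410],(640,600),interpolation=cv2.INTER_CUBIC))
E
```

```text
clk 15.75 pos [ 0.5422 -0.0702  0.3339] tooly [9.110e-02 9.958e-01 1.000e-04] z [ 1.e-04  1.e-04 -1.e+00] F [ 0.3  0.2 -1.5] w 0.454
  delta [0.2848 1.2601 0.2558] dr [0.0001 0.     0.0067] dist mm 329.2454877870844
clk 15.8 pos [ 0.5422 -0.0703  0.3339] tooly [9.140e-02 9.958e-01 1.000e-04] z [ 1.e-04  1.e-04 -1.e+00] F [-1.   0.  -0.5] w 0.449
  delta [0.2851 1.2605 0.2558] dr [0.0001 0.     0.0066] dist mm 329.3646651368753
```

View pics/w11c.png

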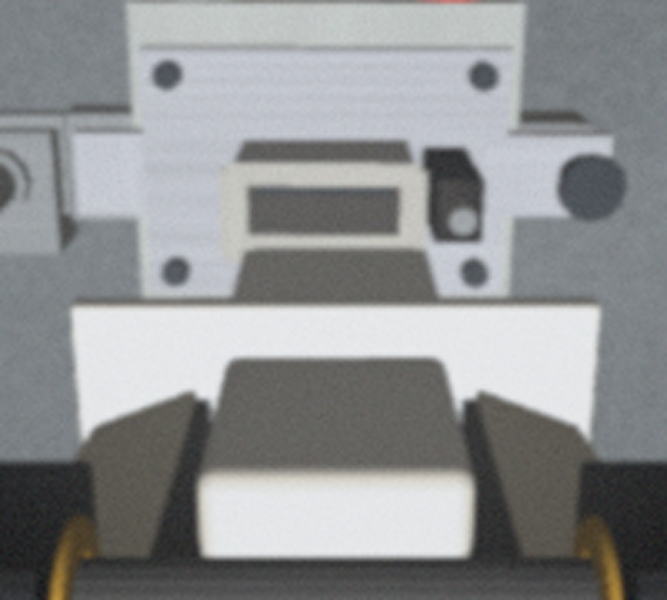

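View pics/s11c.png

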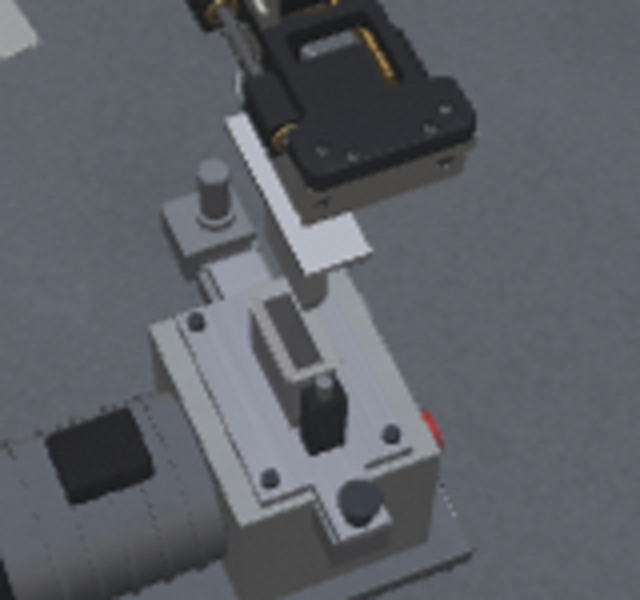

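```bash
python3 - <<'E'
from h import *
import pickle
c,im,d=pickle.load(open("w11.pkl","rb"))
tcp=np.array([.5422,-.0702,.3339]); Rc=Rt(np.radians(-5.23))
for dx in (-.001,0,.001):
    print(dx,"flange front top",proj(c,tcp+Rc@[.017+dx,0,.0055]),"flange front bot",proj(c,tcp+Rc@[.017+dx,0,.0115]),"foot front",proj(c,tcp+Rc@[.004+dx,0,.0865]),"handle top front",proj(c,tcp+Rc@[.008+dx,0,-.0425]),"handle top back",proj(c,tcp+Rc@[-.008+dx,0,-.0425]))
D=lambda u,v:(220+u*.3,120+v*.3)
print("obs flange",D(336,305),D(336,299),"foot",D(336,250),"handle",D(336,474),D(336,557))
P=[at_z(c,D(*q),.2) for q in [(222,163),(428,163)]]; print(P)
P=[at_z(c,D(*q),.194) for q in [(247,185),(400,185),(400,236),(247,236)]]; print(np.mean(P,0),np.round(P,4))
u=D(300,400); print("depth flange?",Rc.T@(depthpt(c,D(150,350),d[int(D(150,350)[1]),int(D(150,350)[0])])-tcp)*1000)
cs,_,_=pickle.load(open("s11.pkl","rb")); S=lambda u,v:(250+u/4,90+v/4)
# flange corners in scene: top-face corners left-far, right...
for n,q in (("far-left",(229,113)),("near-left",(305,272)),("near-right",(371,247))):
    print(n,np.array(S(*q)))
for sx,sy in ((-1,-1),(-1,1),(1,1)): print((sx,sy),proj(cs,tcp+Rc@[.017*sx,.05*sy,.0115]),proj(cs,tcp+Rc@[.017*sx,.05*sy,.0055]))
E
```

```text
-0.001 flange front top [319.58898961 212.83023863] flange front bot [319.60458071 209.59715784] foot front [319.75782936 194.81500198] handle top front [319.44416131 264.11824764] handle top back [319.48197139 292.2380461 ]
0 flange front top [319.58730648 211.33001681] flange front bot [319.60296881 208.1344157 ] foot front [319.75682481 193.73323718] handle top front [319.44171784 262.30101439] handle top back [319.47967695 290.53164122]
0.001 flange front top [319.58561809 209.82509894] flange front bot [319.60135202 206.66722441] foot front [319.75581803 192.64907679] handle top front [319.43926459 260.47649871] handle top back [319.4773736  288.81861046]
obs flange (320.8, 211.5) (320.8, 209.7) foot (320.8, 195.0) handle (320.8, 262.2) (320.8, 287.1)
[array([ 0.52315973, -0.10232725,  0.2       ]), array([ 0.52891193, -0.03980507,  0.2       ])]
[ 0.54253586 -0.0731517   0.194     ] [[ 0.5321 -0.0962  0.194 ]
 [ 0.5365 -0.0485  0.194 ]
 [ 0.553  -0.0497  0.194 ]
 [ 0.5486 -0.0981  0.194 ]]
depth flange? [  7.8898571  -34.60778835   5.2599349 ]
far-left [307.25 118.25]
near-left [326.25 158.  ]
near-right [342.75 151.75]
(-1, -1) [306.14303259 121.28888152] [306.06732959 119.32277489]
(-1, 1) [326.38171739 160.29121452] [326.42112963 158.44966781]
(1, 1) [343.09352211 154.43565871] [343.23030582 152.57357767]
```

{"fn": "send_rows", "kwargs": {
  "claw": [1,1,1,1,1],
  "delta_pos": [
    [-0.001,-0.0144,0],
    [-0.001,-0.0144,0.06],
    [-0.001,-0.0144,0.12],
    [-0.001,-0.0144,0.16],
    [-0.001,-0.0144,0.16]
  ],
  "dr": [
    [0,0,0],
    [0,0,0],
    [0,0,0],
    [0,0,0],
    [0,0,0]
  ]
}}

```text
clock: 16.3
position: [0.5413, -0.0744, 0.2926]
ee_rot: [-0.145, -3.136, 0.0]
force: [-0.6, -0.1, -0.6]
width: 0.453
```

```bash
python3 look.py wrist w12; python3 look.py scene s12; python3 - <<'E'
import cv2
t=cv2.imread("pics/w12.png")
cv2.imwrite("pics/w12c.png",cv2.resize(t[120:300,220:420],(667,600),interpolation=cv2.INTER_CUBIC))
t=cv2.imread("pics/s12.png")
cv2.imwrite("pics/s12c.png",cv2.resize(t[110:210,280:380],(600,600),interpolation=cv2.INTER_CUBIC))
from h import *
plan([0.5421,-0.0739,.28],-5.3)
E
```

```text
clk 16.35 pos [ 0.5418 -0.0744  0.2936] tooly [ 9.210e-02  9.957e-01 -1.000e-04] z [-0.0011 -0.     -1.    ] F [-0.3 -0.8 -0.6] w 0.453
  delta [0.2858 1.2768 0.0945] dr [-0.0001 -0.0005  0.0062] dist mm 327.9462067933907
clk 16.4 pos [ 0.5422 -0.0744  0.2942] tooly [ 9.210e-02  9.958e-01 -1.000e-04] z [ 1.e-04 -1.e-04 -1.e+00] F [ 0.9 -0.1 -1.1] w 0.45
  delta [0.2875 1.2767 0.0966] dr [-0.      0.0001  0.0063] dist mm 328.0692622566772
clk 16.4 pos [ 0.5422 -0.0744  0.2942] tooly [ 9.210e-02  9.958e-01 -1.000e-04] z [ 1.e-04 -1.e-04 -1.e+00] F [ 0.9 -0.1 -1.1] w 0.45
  delta [0.0005 0.0021 0.0567] dr [-0.      0.0001  0.0001] dist mm 14.18819333512235
```

View pics/w12c.png

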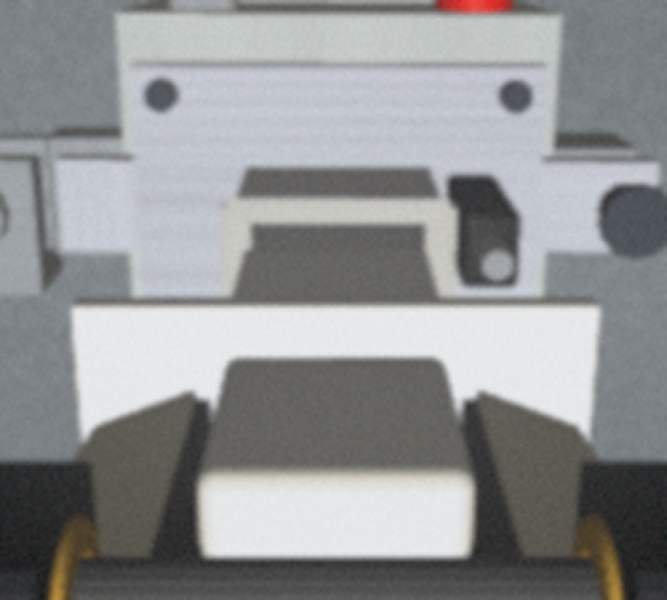

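View pics/s12c.png

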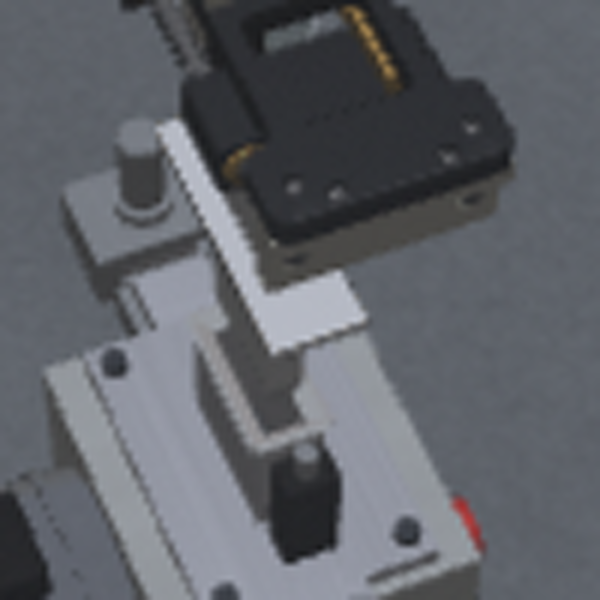

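{"fn": "send_rows", "kwargs": {
  "claw": [1,1,1,1,1],
  "delta_pos": [
    [0,0.0024,0.012],
    [0,0.0024,0.028],
    [0,0.0024,0.044],
    [0,0.0024,0.06],
    [0,0.0024,0.07]
  ],
  "dr": [
    [0,0,0],
    [0,0,0],
    [0,0,0],
    [0,0,0],
    [0,0,0]
  ]
}}

```text
clock: 16.9
position: [0.5419, -0.0737, 0.2759]
ee_rot: [-0.145, -3.138, -0.0]
force: [0.7, 0.3, 0.1]
width: 0.454
```

```bash
python3 - <<'E'
from h import *
plan([0.5421,-0.0738,.265],-5.3)
E
```

```text
clk 16.9 pos [ 0.5419 -0.0737  0.2759] tooly [ 0.0919  0.9958 -0.    ] z [-5.e-04  0.e+00 -1.e+00] F [0.7 0.3 0.1] w 0.454
  delta [-0.0007 -0.0003  0.0434] dr [-0.     -0.0002  0.0002] dist mm 10.863515482826523
```

{"fn": "send_rows", "kwargs": {
  "claw": [1,1,1,1,1],
  "delta_pos": [
    [0,0,0.01],
    [0,0,0.02],
    [0,0,0.03],
    [0,0,0.04],
    [0,0,0.048]
  ],
  "dr": [
    [0,0,0],
    [0,0,0],
    [0,0,0],
    [0,0,0],
    [0,0,0]
  ]
}}

```text
clock: 17.4
position: [0.5421, -0.0737, 0.2642]
ee_rot: [-0.144, -3.138, 0.0]
force: [-0.2, 0.1, -0.4]
width: 0.452
```

```bash
python3 - <<'E'
from h import *
plan([0.5421,-0.0738,.265],-5.3)
from cell import readout; print(readout.observe()["ft_torque"])
E
```

```text
clk 17.4 pos [ 0.5421 -0.0737  0.2642] tooly [ 0.0918  0.9958 -0.    ] z [-0. -0. -1.] F [-0.2  0.1 -0.4] w 0.452
  delta [-0.     -0.0005 -0.0034] dr [-0.     -0.      0.0003] dist mm 0.8534929470129452
[ 0.02712803 -0.01070229  0.05221622]
```

{"fn": "send_rows", "kwargs": {
  "claw": [1,1,1,1,1],
  "delta_pos": [
    [0,0,0.025],
    [0,0,0.055],
    [0,0,0.085],
    [0,0,0.115],
    [0,0,0.14]
  ],
  "dr": [
    [0,0,0],
    [0,0,0],
    [0,0,0],
    [0,0,0],
    [0,0,0]
  ]
}}

```text
clock: 17.9
position: [0.5419, -0.0737, 0.2285]
ee_rot: [-0.145, -3.138, 0.0]
force: [-0.9, 0.1, -1.7]
width: 0.453
```

```bash
python3 - <<'E'
from h import *
plan([0.5421,-0.0738,.2115],-5.3)
from cell import readout; print(readout.observe()["ft_torque"])
E
```

```text
clk 17.9 pos [ 0.5419 -0.0737  0.2285] tooly [ 9.190e-02  9.958e-01 -1.000e-04] z [-7.e-04  0.e+00 -1.e+00] F [-0.9  0.1 -1.7] w 0.453
  delta [-0.001  -0.0004  0.0678] dr [-0.     -0.0003  0.0002] dist mm 16.95598889233622
[ 0.0284822  -0.02478431 -0.01919723]
```

{"fn": "send_rows", "kwargs": {
  "claw": [1,1,1,1,1],
  "delta_pos": [
    [0,0,0.014],
    [0,0,0.028],
    [0,0,0.04],
    [0,0,0.052],
    [0,0,0.06]
  ],
  "dr": [
    [0,0,0],
    [0,0,0],
    [0,0,0],
    [0,0,0],
    [0,0,0]
  ],
  "force": 60
}}

```text
clock: 18.4
position: [0.5423, -0.0737, 0.2145]
ee_rot: [0.145, 3.138, 0.0]
force: [-1.3, -0.3, 3.0]
width: 0.451
```

```bash
python3 - <<'E'
from h import *
plan([0.5421,-0.0738,.2115],-5.3)
from cell import readout; print(readout.observe()["ft_torque"])
E
```

```text
clk 18.4 pos [ 0.5423 -0.0737  0.2145] tooly [9.200e-02 9.958e-01 1.000e-04] z [ 6.e-04  1.e-04 -1.e+00] F [-1.3 -0.3  3. ] w 0.451
  delta [ 0.0008 -0.0003  0.0121] dr [0.0001 0.0003 0.0002] dist mm 3.0439817214176697
[0.11605692 0.25619631 0.05789274]
```

{"fn": "send_rows", "kwargs": {
  "claw": [1,1,1,1,1],
  "delta_pos": [
    [0,0,0.004],
    [0,0,0.008],
    [0,0,0.012],
    [0,0,0.015],
    [0,0,0.015]
  ],
  "dr": [
    [0,0,0],
    [0,0,0],
    [0,0,0],
    [0,0,0],
    [0,0,0]
  ]
}}

```text
clock: 18.9
position: [0.5424, -0.0738, 0.2114]
ee_rot: [0.145, 3.137, 0.0]
force: [-2.4, 0.4, 9.0]
width: 0.452
```

```bash
python3 - <<'E'
from h import *
plan([0.5421,-0.0738,.2115],-5.3)
from cell import readout; print(readout.observe()["ft_torque"])
E
```

```text
clk 18.9 pos [ 0.5424 -0.0738  0.2114] tooly [9.200e-02 9.958e-01 3.000e-04] z [ 1.e-03  2.e-04 -1.e+00] F [-2.4  0.4  9. ] w 0.452
  delta [ 0.0012 -0.0001 -0.0004] dr [0.0001 0.0005 0.0002] dist mm 0.3272645914614506
[0.22138578 0.6596676  0.05314997]
```

{"fn": "send_rows", "kwargs": {
  "claw": [1,1,1,1,1],
  "delta_pos": [
    [0,0,0.002],
    [0,0,0.004],
    [0,0,0.005],
    [0,0,0.005],
    [0,0,0.005]
  ],
  "dr": [
    [0,0,0],
    [0,0,0],
    [0,0,0],
    [0,0,0],
    [0,0,0]
  ]
}}

```text
clock: 19.4
position: [0.5426, -0.0738, 0.2112]
ee_rot: [0.145, 3.136, 0.001]
force: [-6.3, -0.2, 19.3]
width: 0.455
```

```bash
python3 look.py wrist w13; python3 look.py scene s13; python3 - <<'E'
import cv2
t=cv2.imread("pics/w13.png")
cv2.imwrite("pics/w13c.png",cv2.resize(t[120:300,220:420],(667,600),interpolation=cv2.INTER_CUBIC))
t=cv2.imread("pics/s13.png")
cv2.imwrite("pics/s13c.png",cv2.resize(t[110:210,280:380],(600,600),interpolation=cv2.INTER_CUBIC))
from h import *
plan([0.5421,-0.0738,.2115],-5.3)
from cell import readout; print(readout.observe()["ft_torque"])
E
```

```text
clk 19.45 pos [ 0.5426 -0.0738  0.2112] tooly [9.200e-02 9.958e-01 7.000e-04] z [ 2.e-03  5.e-04 -1.e+00] F [-7.   0.1 19.2] w 0.453
  delta [ 0.2884  1.2742 -0.2347] dr [0.0003 0.001  0.0063] dist mm 331.8388653161793
clk 19.5 pos [ 0.5426 -0.0738  0.2112] tooly [9.200e-02 9.958e-01 6.000e-04] z [ 2.e-03  5.e-04 -1.e+00] F [-5.9  0.4 18.8] w 0.448
  delta [ 0.2883  1.2743 -0.2348] dr [0.0003 0.001  0.0063] dist mm 331.85049411370096
clk 19.5 pos [ 0.5426 -0.0738  0.2112] tooly [9.200e-02 9.958e-01 6.000e-04] z [ 2.e-03  5.e-04 -1.e+00] F [-5.9  0.4 18.8] w 0.448
  delta [ 0.0019 -0.0001 -0.001 ] dr [0.0003 0.001  0.0002] dist mm 0.536466056382044
[0.33300796 1.53042409 0.10873818]
```

View pics/w13c.png

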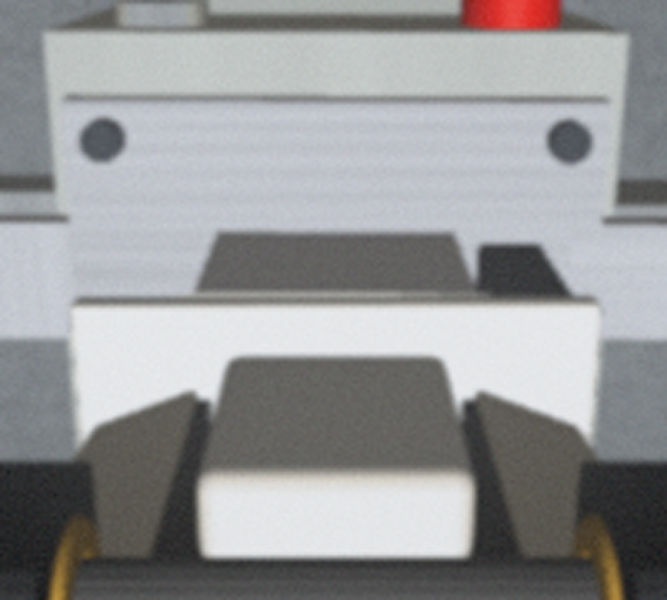

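View pics/s13c.png

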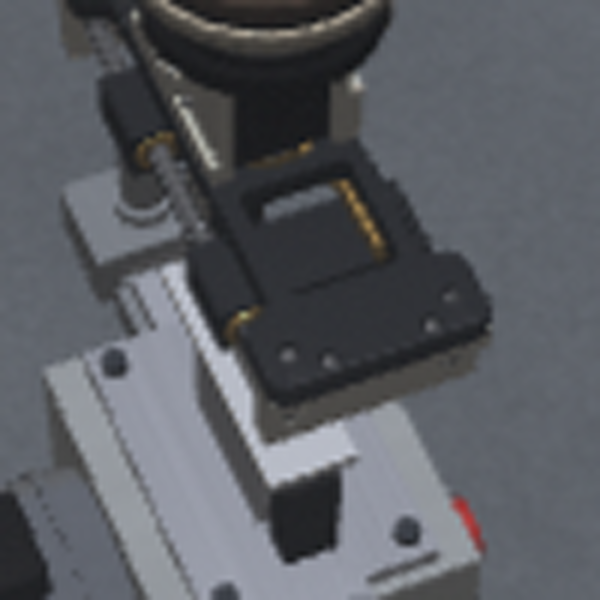

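```bash
python3 - <<'E'
from h import *
import pickle
c,im,d=pickle.load(open("w13.pkl","rb")); D=lambda u,v:(220+u*.3,120+v*.3)
for q in [(100,340),(100,400),(340,330),(570,340),(570,400)]:
    u=D(*q); print(np.round(depthpt(c,u,np.median(d[int(u[1])-1:int(u[1])+2,int(u[0])-1:int(u[0])+2])),4))
c,im,d=pickle.load(open("s13.pkl","rb"))
print("pin collar area",[np.round(depthpt(c,u,d[u[1],u[0]]),4) for u in [(302,140),(303,143),(301,145),(295,148)]])
from look import look
look("top","t13")
E
```

```text
[ 0.5286 -0.1168  0.2061]
[ 0.541  -0.1189  0.2059]
[ 0.5308 -0.0714  0.2062]
[ 0.5372 -0.028   0.2055]
[ 0.5495 -0.0284  0.2059]
pin collar area [array([ 0.5369, -0.1843,  0.1766]), array([ 0.5356, -0.1823,  0.1667]), array([ 0.5401, -0.1844,  0.1594]), array([ 0.5542, -0.1879,  0.1524])]
```

{"fn": "send_rows", "kwargs": {
  "claw": [1,1,1,1,1],
  "delta_pos": [
    [0,0,0],
    [0,0,0],
    [0,0,0],
    [0,0,0],
    [0,0,0]
  ],
  "dr": [
    [0,0,0],
    [0,0,0],
    [0,0,0],
    [0,0,0],
    [0,0,0]
  ]
}}

```text
clock: 20.05
position: [0.5426, -0.0738, 0.2112]
ee_rot: [0.145, 3.136, 0.001]
force: [-6.7, 0.3, 19.6]
width: 0.455
```

View pics/t13.png

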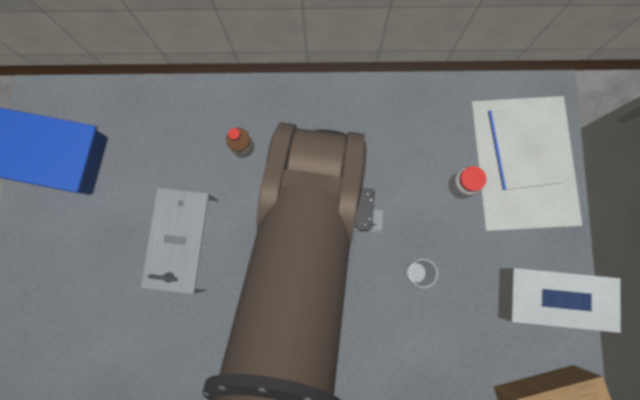

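The flange's top is level at 0.206 m at both ends (rim at 0.200 plus 6 mm). In the top view the key (163,277), bottle (238,138), jar (471,180) and beaker (422,273) have not moved. The push is steady at about 19 N, so I am handing in.

```bash
python3 - <<'E'
from cell import arm
print(arm.sign_off())
E
```

```text
the job is handed in; nothing more can be done
None
```

The job is done and handed in at about 20 s: the locking pin is seated in the fork, and the pusher is fully home and still gripped.

- **Pin:** It went through the fork and lug without side load and came to a hard stop at 19 N, within 1 mm of the expected height. After release, the wrist depth put the knob top at 0.195 m (0.196 m expected). It was still seated in the last scene picture.
- **Pusher:** It went into the slot with almost no contact force. The spring was felt from about 7 mm above the rim, then a hard stop at TCP height 0.2112 m (0.2115 m expected). The flange's top measured 0.2055–0.2062 m at both ends, which puts its underside on the rim at 0.200 m. The plunger cannot be seen under the flange, so I judge it pressed in from that height. I handed in holding it with a 60 N grip command and about 19 N of downward push.
- **Other items:** The key, bottle, jar and beaker look unmoved in the last top view.

Two things disagreed slightly. The wrist camera read about 0.5–0.8 mm off the gripper, which I corrected by comparing it with the pin and pusher in hand. About 6 N of sideways force along x remains while pressing, probably because the arm flexes under load.

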